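# Load rock stubs into the gravity feed rail the same way up and shut the keeper

### The arm

A 7-joint arm with a two-finger parallel gripper is mounted at the origin on a cart in front of the work surface, level with it; the furniture and walls round the work are solid. World frame = base frame: x ahead of the robot, y to its left, z up, the work surface at z = 0. Lengths are in m, angles in rad, forces in N, time in s.
With the tool pointing down it reaches from about 0.425 to 0.875 m from the base axis. Payload 4.7 kg.
Tool frame: the origin (TCP) lies between the finger pads; the fingertips stand 22 mm ahead of it and the grasp point (between the pads) lies 3 mm ahead of it (tcp_to_tips is the distance from the TCP to the fingertips, in m); x points along the fingers, z is the direction in which the jaws open and shut, and the axes are right-handed (so a half turn about x gives the same grasp; the last joint's range is limited). The gripper opens to 85 mm and grips with 20 to 120 N. Pads are 22 mm wide; open, the fingers measure 114 mm over their backs; the gripper's body (76 mm by 85 mm) begins 54 mm behind the grasp point. The pads swing forward as they close: fully open they stand 13 mm farther back than shut.
Start: joints at [-1.283, 0.321, -0.07, 1.45, 0.023, 1.371, -0.057], TCP at [0.176, 0.626, 0.253] pointing down, gripper open.
Joint ranges: [-2.86, 2.86], [-0.3, 2.09], [-1.38, 1.24], [0.06, 2.45], [-1.56, 4.7], [0.09, 2.05], [-2.69, 2.69]. Speed limits (rad/s): [2.57, 2.57, 3.14, 3.14, 3.14, 3.14, 3.14].

### API

Orientations are given as [roll, pitch, yaw] about the fixed x, y, z axes, in that order (R = Rz(yaw) Ry(pitch) Rx(roll)).
In Python, from cell import get_state, grab_frame, camera_info, sign_off, tcp_to_tips gives the robot as it stands. The module is installed in compiled form; this text tells all that it offers.
- The arm moves only by the shell command python3 -m pendant 'ROWS' [FORCE]. ROWS is JSON, a list of rows, each a list of 7 numbers: the shift along the tool's x, y, z in cm, then the turn, a rotation vector about the tool's x, y, z in degrees, then the closure in counts, from 0 (fully open) to 255 (shut). In form: [[dx, dy, dz, ax, ay, az, claw], ...]. A call has 1 to 12 rows; each row is the pose to reach, as a shift and turn from the pose measured when the call began, along the tool's axes at that moment; what a row does not reach only later rows make up. A row lasts 1/10 s, in which the tool goes at most 50 mm and 8.59 degrees, less where a joint would pass 70% of its speed; a pose out of reach is approached as far as the arm can. A call with a gripper value outside its range is refused whole. The fingers move at their own pace and stop on an object; FORCE is the grip in N (left out, the last holds). Time passes only in rows, so rows that repeat a pose let the fingers close. It gives the time, the measured TCP pose, the force and the opening at its end, in the units of the state.
- get_state(): the state, without advancing time (a new reading comes with each control period).
- grab_frame(name): name is "side" or "top" or "wrist"; returns (picture, depth): 480x640x3 uint8, red, green, blue; 480x640 float32, m along the optical axis (not along the pixel's ray), 0 where there is no reading.
- camera_info(name): a dict with "K" (3x3 intrinsics, pixels), "R" (3x3) and "t" (3): a world point X has camera coordinates R X + t. Camera axes: x right, y down, z forward; pixel columns grow to the right and rows downward; lengths in m; the calibration is good to about 2 mm. The wrist camera is an equidistant fisheye: a pixel r from the principal point sees the ray r / f radians off the axis. A picture is of the moment at which its call begins: read the wrist's pose just before it. camera_info takes no time and is no camera call; for the wrist camera it gives the pose at the moment of the call.
- sign_off(): hands the job in, once; it reports no verdict.
The state is a dict: "clock": time; "joint_pos": joint angles; "qvel": joint speeds; "effort": joint torques, N m; "ee_pos": TCP position; "ee_rot": TCP orientation; "wrist_force": force on the tool from outside, world axes, zero at the start; "moment": the same for the moment, N m; "grip_width": opening from 0.0 (shut) to 1.0 (fully open).
Only numpy, scipy, OpenCV 4.12 (cv2) and the standard library are available. Lean on these libraries where they do the work, as an engineer would, in place of code of your own. Each camera call takes 0.05 s, during which the arm holds its last target.

### The job

The sloping feed rail takes mushroom-shaped rock stubs that hang by their heads, stem down through the slot and rock face up, like the one already in it. Load the two stubs from the rubber mat into the rail the same way up, turning over the one that stands on its face, so that all three run down into a close row against the stop at the low end; then swing the keeper arm over the row until it is fully home. Leave the other things on the bench where they are.

Things in the scene. Friction and masses are not known exactly. Their poses are not given: they have to be found in the camera images.
- stub_a_head (a point): Stub A, lying on its side on the mat at the start, on the rim of its head and the end of its stem: disc's middle 20 mm over the mat, stem end low, axis 20 degrees off level; it can roll. Mushroom shape: aluminium disc 40 mm across, 8 mm thick, with a slice of dark rock (36 mm across, 6 mm thick) on its face and a steel stem 12 mm across, 38 mm long behind. 60 to 110 g. Point: middle of the disc.
- stub_b_head (a point): Stub B, the same kind as A, standing on its rock face on the mat at the start, stem straight up: disc's middle 10 mm over the mat, stem end 52 mm over it. Point: middle of the metal disc. Axes (all stubs): z is the stub's axis, from the stem to the rock face: rock face 10 mm along +z, underside of the disc 4 mm along -z, end of the stem 42 mm along -z.
- stub_in_head (a point): The third stub, same kind, point and axes; it hangs in the rail at the stop, the right way up. A seated stub has its z along the rail's z and the middle of its disc 4 mm over the bars; in a close row the discs' middles lie at rail x = 20, 60 and 100 mm. Stubs slide down the bars by themselves.
- rail: Feed rail on a fixed stand: two polished steel bars, 8 mm wide, 10 mm deep, 16 mm apart (32 mm over both, so a head overhangs 4 mm on each side), sloping 28.6 degrees. Origin: top of the bars, midway between them, at the stop, 66 mm over the bench. x uphill along the bars, y across, z square to their tops. The slot is open to x = 200 mm (162 mm over the bench), where a tie block closes it.
- keeper (a joint): Angle of the keeper arm about its pivot, rad: 0 = fully home over the row (a hard stop); grows to 1.5 as it swings open to the rail's +y side. It stays where it is left; 1 N at the knob moves it.
- keeper_knob (a point): Middle of the black knob (16 mm across, 26 mm high, standing square to the rail's slope) near the end of the keeper arm, 124 mm from the pivot. The arm is a steel strip 134 x 12 x 5 mm that swings in a plane parallel to the bars, its underside 19.5 mm over them (5 mm over seated rock faces), the knob's middle 38.5 mm over them.
- keeper_pivot (a point): Pivot of the keeper, over the stop block (17.5 mm high over the bars, x = -34 to 0 of the rail), at x = -18 mm, y = 0 of the rail and the height of the middle of the arm; its axis is the rail's z.
- bench_mat: Thin black rubber mat, 240 x 280 x 3 mm, fixed to the bench, more than 0.05 m left of the robot's centre line with the stubs more than 0.1 m left of it; the feed rail stands to its right, upper end toward the mat. Origin in the middle of its underside. Wall cabinets hang 0.48 m over the back of the bench from about 0.7 m ahead of the robot: keep a leaning wrist clear of them.
- lens: Folding brass hand lens, 27 x 70 x 10 mm, lying on a corner of the mat; bystander. Origin in the middle of its underside.
- brush: Flat dusting brush, 36 x 175 x 11 mm; bystander. Origin in the middle of its underside.
- tile: Unglazed streak plate, 48 x 64 x 8 mm; bystander. Origin in the middle of its underside.
- hematite: Dark hematite lump, 59 x 75 x 48 mm; bystander.
- breccia: Grey breccia piece, 74 x 92 x 60 mm; bystander.
- jasper: Red jasper piece, 82 x 98 x 65 mm; bystander.
- basalt: Black basalt block, 84 x 96 x 69 mm; bystander.
Mind the look-alikes: they are no part of the job. Leave any pink look-alike of the part that bears stub_a_head alone.

How it is judged:
On the way, in this order (a step that is already met when the one before it is completed fails the run):
1. all three stubs hang in the rail in a close row against the stop, the same way up (x of stub_in_head in the frame of rail between 0.012 and 0.107 m and y of stub_in_head in the frame of rail between -0.005 and 0.005 m and z of stub_in_head in the frame of rail between 0.001 and 0.008 m and angle between the z axis of each of stub_in_head, stub_a_head, stub_b_head and the z axis of rail, either way round below 0.12 rad and angle between each of stub_in_head, stub_a_head, stub_b_head's own z axis and vertical below 0.8 rad and x of stub_a_head in the frame of rail between 0.012 and 0.107 m and y of stub_a_head in the frame of rail between -0.005 and 0.005 m and z of stub_a_head in the frame of rail between 0.001 and 0.008 m and x of stub_b_head in the frame of rail between 0.012 and 0.107 m and y of stub_b_head in the frame of rail between -0.005 and 0.005 m and z of stub_b_head in the frame of rail between 0.001 and 0.008 m), for 0.2 s.
2. the keeper is swung home over the row (value of joint keeper below 0.08 rad), for 0.2 s.
At the end, for the whole second after the job is handed in: All three stubs hang seated in the rail, rock face up: axis within 0.12 rad of square to the bars, head centred within 5 mm and on the bars within 4 mm, no head over 107 mm up from the stop (a close row ends at 100 mm); the keeper is within 0.08 rad of home (all of step 1 and value of joint keeper below 0.08 rad); the robot touches nothing.
It fails at once if a bystander (lens, brush, streak plate or one of the rocks) is pushed more than 25 mm out of its place (distance of any of lens, brush, tile, hematite, breccia, jasper, basalt from where it was at the start of the episode above 0.025 m).
It also fails if it takes over 72 s, if anything falls off the work surface, if the arm or the gripper's body presses on something with over 40 N, if the wrist force passes 120 N, or if a joint passes its speed limit or range.

## Working session

There is one attempt and no reset: what is moved stays moved. The work goes in short steps, Python scripts to look and compute and a shell command to move; the robot and the scene stay as the last step left them, time stands still between calls to the robot, and variables do not carry over. Pictures are saved under pics/ and viewed, and the job is handed in when it is done.

```bash
mkdir -p pics; ls; cat > h.py <<'E'
import numpy as np, cv2
from cell import *
from scipy.spatial.transform import Rotation as Ro
def snap(n,fn):
    ci=camera_info(n); p,d=grab_frame(n); 
    cv2.imwrite('pics/%s.png'%fn,p[:,:,::-1]); np.savez('pics/%s.npz'%fn,p=p,d=d,K=ci['K'],R=ci['R'],t=ci['t']); return p,d,ci
def load(fn):
    z=np.load('pics/%s.npz'%fn); return z
def pts(z):
    K,R,t,d=z['K'],z['R'],z['t'],z['d']
    v,u=np.mgrid[0:480,0:640]
    c=np.stack([(u-K[0,2])/K[0,0]*d,(v-K[1,2])/K[1,1]*d,d],-1)
    return (c-t)@R
def proj(z,X):
    c=np.asarray(X)@z['R'].T+z['t']; K=z['K']
    return np.stack([K[0,0]*c[...,0]/c[...,2]+K[0,2],K[1,1]*c[...,1]/c[...,2]+K[1,2]],-1)
E
python3 - <<'E'
from h import *
print(get_state()); print(tcp_to_tips)
for n in('side','top','wrist'):
    p,d,ci=snap(n,n+'0'); print(n,ci['K'],ci['R'],ci['t'])
E
```

```text
pics
{'clock': 0.0, 'joint_pos': array([-1.28285425,  0.32180781, -0.07010306,  1.4516608 ,  0.02258516,
        1.37079704, -0.05689688]), 'qvel': array([-0.00012216,  0.00109875, -0.00142282, -0.00014107,  0.00187215,
        0.00066841,  0.00064638]), 'effort': array([-6.50526408e-05, -4.93583071e+01, -3.81941311e-01, -3.14342558e+01,
        1.32403511e-02,  1.10183444e-02, -7.66819994e-06]), 'ee_pos': array([0.17567802, 0.62529992, 0.25224059]), 'ee_rot': array([-3.10039863,  1.56891049, -1.80339657]), 'wrist_force': array([ 0.12580601, -0.05780738,  0.75509268]), 'moment': array([ 0.05712074, -0.01540871, -0.04969624]), 'grip_width': 0.9970013176180906}
0.022
side [[452.92324589   0.         319.68594205]
 [  0.         452.92324589 243.90128055]
 [  0.           0.           1.        ]] [[-0.87330643 -0.48715548  0.00392681]
 [-0.22247254  0.39162186 -0.89282601]
 [ 0.43340726 -0.7805843  -0.45038461]] [0.5209403  0.19421979 1.33233276]
top [[536.18371915   0.         317.43101655]
 [  0.         536.18371915 243.53596965]
 [  0.           0.           1.        ]] [[-0.06348355 -0.99798049  0.0021871 ]
 [-0.97250179  0.06137044 -0.22466404]
 [ 0.2240761  -0.01638943 -0.97443383]] [0.08677123 0.54907281 1.38097403]
wrist [[371.64829954   0.         327.04155023]
 [  0.         371.64829954 240.67156706]
 [  0.           0.           1.        ]] [[ 0.27100881  0.96257446 -0.00215366]
 [ 0.9186689  -0.25797805  0.29915679]
 [ 0.28740509 -0.08305263 -0.95420154]] [-0.64837036 -0.03789116  0.38039275]
```

View pics/top0.png

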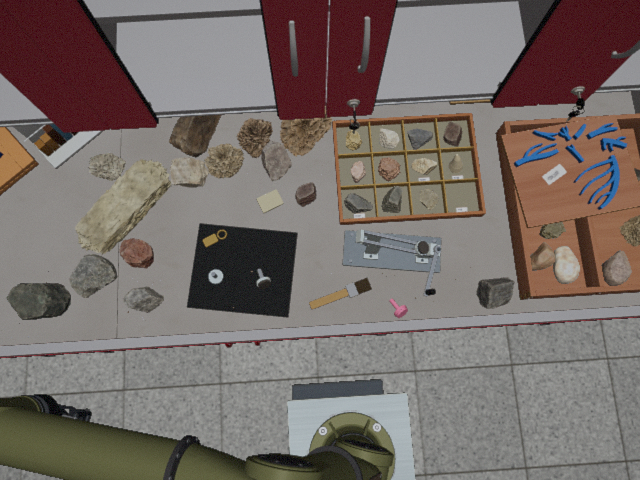

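View pics/side0.png

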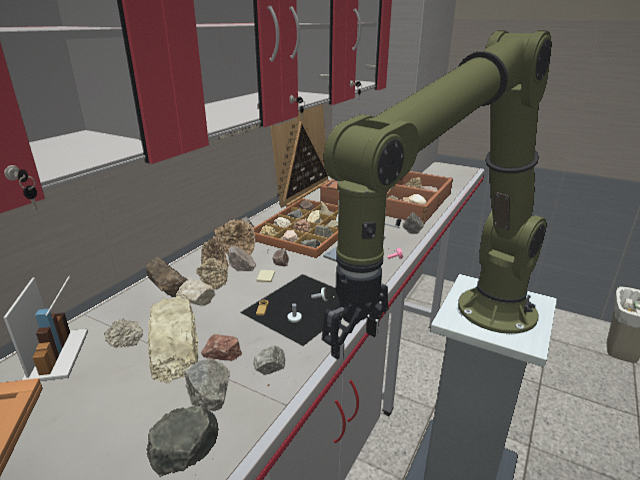

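View pics/wrist0.png

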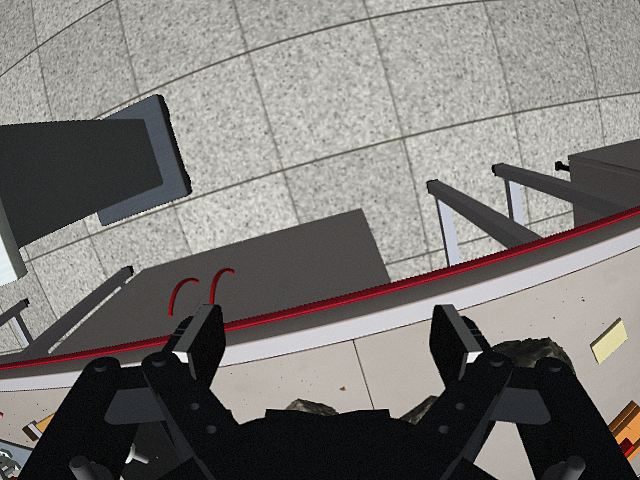

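The top view shows stub B at about (216,276), stub A at (263,280), the rail running from (358,240) down to (425,248), the knob at (431,291) and the pink decoy at (398,308). I'll zoom in on it and measure from the depth.

```bash
python3 - <<'E'
from h import *
z=load('top0'); p=z['p']
a=cv2.resize(p[225:325,185:305],None,fx=5,fy=5,interpolation=cv2.INTER_CUBIC); cv2.imwrite('pics/t0a.png',a[:,:,::-1])
a=cv2.resize(p[215:315,335:455],None,fx=6,fy=6,interpolation=cv2.INTER_CUBIC); cv2.imwrite('pics/t0b.png',a[:,:,::-1])
P=pts(z)
np.set_printoptions(precision=3,suppress=True)
for u,v in [(216,276),(263,280),(263,275),(358,240),(365,241),(424,248),(431,291),(435,255),(398,308),(200,230),(190,305),(296,235),(290,313),(345,235),(440,268)]:
    print(u,v,P[v,u])
E
```

```text
216 276 [0.487 0.331 0.036]
263 280 [0.467 0.204 0.041]
263 275 [0.485 0.206 0.014]
358 240 [ 0.535 -0.049  0.155]
365 241 [ 0.531 -0.066  0.158]
424 248 [ 0.518 -0.228  0.087]
431 291 [ 0.399 -0.226  0.121]
435 255 [ 0.499 -0.256  0.081]
398 308 [ 0.369 -0.151  0.041]
200 230 [0.628 0.379 0.001]
190 305 [0.417 0.41  0.   ]
296 235 [0.595 0.11  0.003]
290 313 [0.378 0.138 0.008]
345 235 [ 0.583 -0.027  0.02 ]
440 268 [ 0.476 -0.284  0.003]
```

View pics/t0a.png

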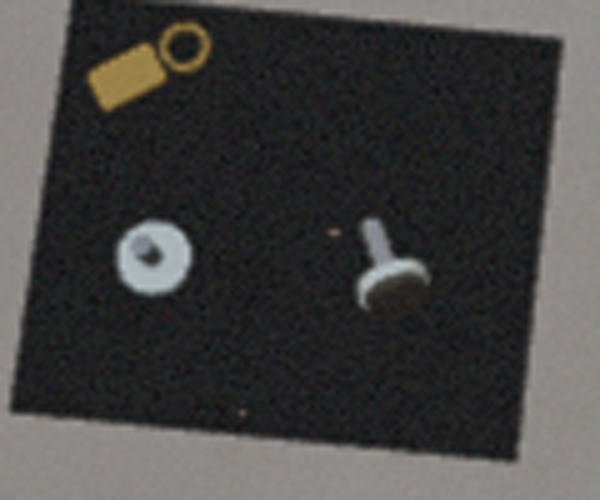

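View pics/t0b.png

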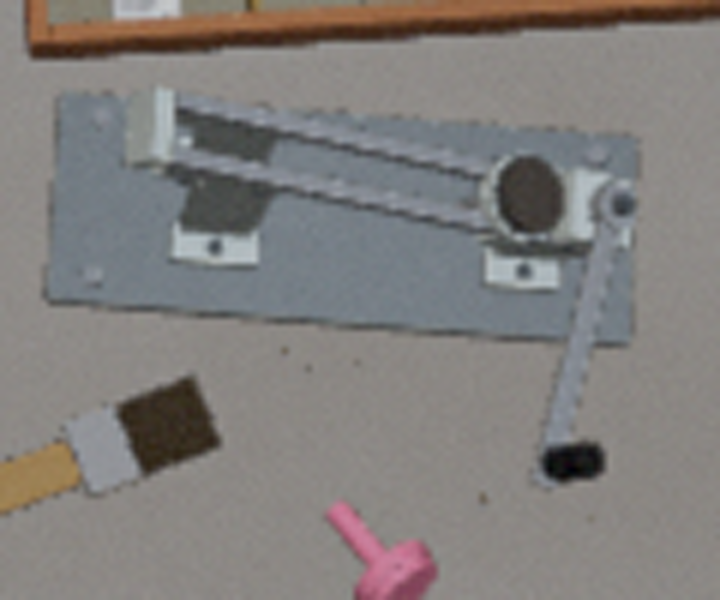

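```bash
cat >> h.py <<'E'
def ray(z,u,v,h):
    K,R,t=z['K'],z['R'],z['t']
    d=R.T@np.array([(u-K[0,2])/K[0,0],(v-K[1,2])/K[1,1],1]); c=-R.T@t
    return c+d*(h-c[2])/d[2]
E
python3 - <<'E'
from h import *
np.set_printoptions(precision=4,suppress=True)
z=load('top0')
c5=lambda u,v:((u+.5)/5-.5+185,(v+.5)/5-.5+225)
c6=lambda u,v:((u+.5)/6-.5+335,(v+.5)/6-.5+215)
rf=ray(z,*c5(397,293),.0264); st=ray(z,*c5(372,222),.0105)
print('A rockface',rf,'stemend',st, 'yaw of z', np.degrees(np.arctan2(*(rf-st)[1::-1])), np.linalg.norm((rf-st)[:2]))
print('B',ray(z,*c5(154,258),.017), 'stem end',ray(z,*c5(144,243),.055))
s=np.radians(28.6)
hz=lambda x,zz:.066+x*np.sin(s)+zz*np.cos(s)
print('in rock',ray(z,*c6(530,195),hz(.02,.014)))
print('pivot',ray(z,*c6(621,202),hz(-.018,.0265)), 'knob', ray(z,*c6(573,462),hz(-.01,.0385)))
for w in [(175,105),(480,170),(175,157),(480,222)]: print(w)
S=load('side0');p=S['p']
a=cv2.resize(p[230:350,215:355],None,fx=5,fy=5,interpolation=cv2.INTER_CUBIC); cv2.imwrite('pics/s0a.png',a[:,:,::-1])
# bars depth points
P=pts(z)
m=(P[...,2]>.06)&(P[...,1]<.0)&(P[...,1]>-.3)&(P[...,0]>.45)&(P[...,0]<.6)
v,u=np.where(m); print(u.min(),u.max(),v.min(),v.max(),m.sum())
for w in ['wrist']:
    ci=camera_info(w); print(-ci['R'].T@ci['t'])
from cell import get_state
s=get_state(); R=Ro.from_euler('xyz',s['ee_rot']).as_matrix(); print(R); print(R.T@(-ci['R'].T@ci['t']-s['ee_pos'])); print(ci['R']@R)
E
```

```text
A rockface [0.4606 0.203  0.0264] stemend [0.5036 0.2166 0.0105] yaw of z -162.48776086840306 0.04502608774505858
B [0.4899 0.3359 0.017 ] stem end [0.4915 0.3342 0.055 ]
in rock [ 0.5205 -0.225   0.0879]
pivot [ 0.5163 -0.2664  0.0807] knob [ 0.4008 -0.2293  0.095 ]
(175, 105)
(480, 170)
(175, 157)
(480, 222)
356 440 229 273 1101
[0.1012 0.646  0.3731]
[[-0.0003 -0.9628  0.2703]
 [-0.0014  0.2703  0.9628]
 [-1.     -0.0001 -0.0014]]
[-0.1206  0.0772 -0.0005]
[[ 0.0005 -0.0007  1.    ]
 [-0.2991 -0.9542 -0.0006]
 [ 0.9542 -0.2991 -0.0007]]
```

View pics/s0a.png

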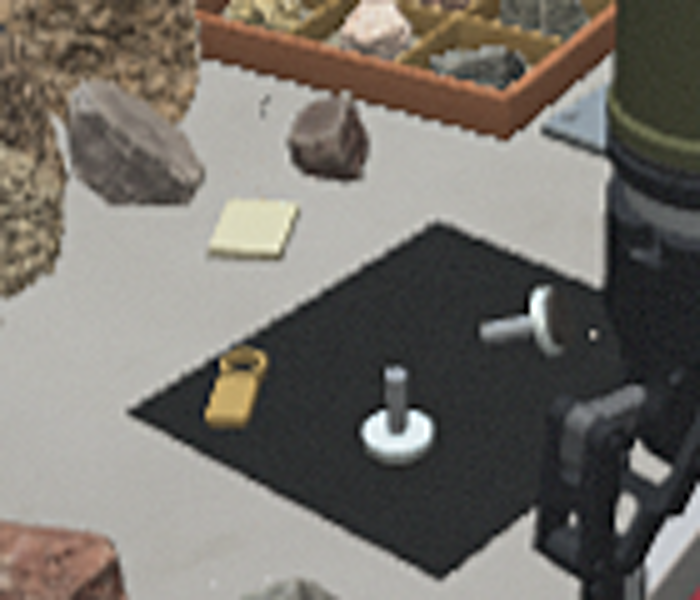

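```bash
cat >> h.py <<'E'
def railT(ox,oy,yaw,oz=.066,sl=28.6):
    s=np.radians(sl); ux=np.array([np.cos(yaw)*np.cos(s),np.sin(yaw)*np.cos(s),np.sin(s)])
    uy=np.array([-np.sin(yaw),np.cos(yaw),0]); uz=np.cross(ux,uy)
    return np.stack([ux,uy,uz],1),np.array([ox,oy,oz])
def circ(R,o,c,r,n=40):
    a=np.linspace(0,2*np.pi,n); q=np.stack([c[0]+r*np.cos(a),c[1]+r*np.sin(a),0*a+c[2]],1)
    return q@R.T+o
def overlay(z,R,o,box,f,fn,kj=None):
    u0,v0,u1,v1=box; im=cv2.resize(z['p'][v0:v1,u0:u1],None,fx=f,fy=f,interpolation=cv2.INTER_CUBIC)[:,:,::-1].copy()
    def pl(X,col):
        q=proj(z,X); q=((q-[u0,v0]+.5)*f-.5)*16
        cv2.polylines(im,[q.astype(np.int32)],False,col,1,cv2.LINE_AA,4)
    L=lambda a,b:np.array([a,b])@R.T+o
    for y in(-.016,-.008,.008,.016): pl(L([0,y,0],[.2,y,0]),(0,255,0))
    pl(circ(R,o,[.02,0,.014],.018),(0,0,255)); pl(circ(R,o,[.02,0,.008],.02),(0,255,255))
    if kj is not None:
        k=[-.018+.124*np.cos(kj),.124*np.sin(kj)]
        pl(circ(R,o,k+[.0515],.008),(255,0,255)); pl(L([-.018,0,.0265],k+[.0265]),(255,0,0))
    pl(L([0,-.02,.0175],[0,.02,.0175]),(255,255,0)); pl(L([-.034,-.02,.0175],[-.034,.02,.0175]),(255,255,0))
    cv2.imwrite('pics/%s.png'%fn,im)
E
python3 - <<'E'
from h import *
from scipy.optimize import least_squares
z=load('top0')
c6=lambda u,v:np.array(((u+.5)/6-.5+335,(v+.5)/6-.5+215))
lines=[(175,105),(480,170),(175,157),(480,222)]
def f(q):
    R,o=railT(q[0],q[1],q[2]); k=q[3]
    r=[]
    W=lambda p:np.array(p)@R.T+o
    r+=list(proj(z,W([.02,0,.014]))-c6(530,195))
    r+=list(proj(z,W([-.018,0,.029]))-c6(621,202))
    r+=list(proj(z,W([-.018+.124*np.cos(k),.124*np.sin(k),.0385]))-c6(573,462))
    for (u,v),y in zip(lines,[-.012,-.012,.012,.012]):
        a,b=proj(z,W([0,y,0])),proj(z,W([.2,y,0])); n=(b-a)/np.linalg.norm(b-a)
        p=c6(u,v)-a; r.append(n[0]*p[1]-n[1]*p[0])
    return np.array(r)
s=least_squares(f,[.52,-.245,1.5,1.5]); print(s.x,s.fun)
R,o=railT(*s.x[:3]); overlay(z,R,o,(335,215,455,315),6,'ov0',s.x[3])
E
```

```text
[ 0.51893586 -0.23601605  1.43992689  1.31170146] [ 0.0832593   0.03748512 -0.13787302  0.29703923 -0.03094735  0.06177874
 -0.24668751 -0.4018403   0.42811877 -0.20088812]
```

View pics/ov0.png

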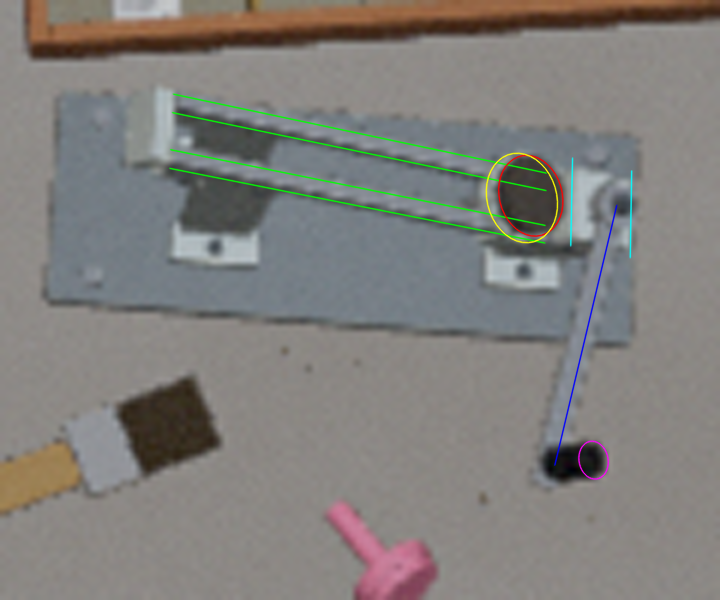

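```bash
cat >> h.py <<'E'
def st():
    s=get_state(); R=Ro.from_euler('xyz',s['ee_rot']).as_matrix()
    np.set_printoptions(precision=4,suppress=True)
    print('t',round(s['clock'],2),'p',s['ee_pos'],'q',s['joint_pos'],'g',round(s['grip_width'],3),'F',s['wrist_force']); print(R)
    return s,R
def go(pos,Rt,off=0.0):
    """print shift(cm)/turn(deg) to bring point off ahead of TCP to pos with orientation Rt"""
    s=get_state(); R=Ro.from_euler('xyz',s['ee_rot']).as_matrix()
    tgt=np.array(pos)-off*Rt[:,0]
    d=R.T@(tgt-s['ee_pos']); w=Ro.from_matrix(R.T@Rt).as_rotvec(degrees=True)
    print('shift cm',np.round(d*100,2),'turn',np.round(w,2), 'angle',np.linalg.norm(w))
E
python3 -m pendant '[[0.3,-4,-3.2,8,0,0,0],[0.6,-8,-6.5,16,0,0,0],[0.9,-12,-9.7,24,0,0,0],[1.2,-16,-13,32,0,0,0],[1.5,-20,-16.2,40,0,0,0],[1.8,-24,-19.4,48,0,0,0],[2.1,-28,-22.6,56,0,0,0],[2.4,-32,-25.9,64,0,0,0],[2.8,-36,-29.1,72,0,0,0],[3.2,-39.6,-32.4,80,0,0,0],[3.2,-39.6,-32.4,88,0,0,0],[3.2,-39.6,-32.4,96,0,0,0]]'; python3 -c "
from h import *
st()
b=np.radians(17.5);y=np.array([np.cos(b),np.sin(b),0]);x=np.array([0,0,-1.]);Rt=np.stack([x,y,np.cross(x,y)],1)
go([.47,.206,.22],Rt)"
```

```text
clock: 1.35
ee_pos: [0.4708, 0.2026, 0.2207]
ee_rot: [-1.342, 1.568, -1.733]
wrist_force: [-0.1, 0.5, 0.9]
grip_width: 1.001
t 1.35 p [0.4708 0.2026 0.2207] q [-0.8341  0.0432  0.387   1.8448 -0.015   1.2583 -0.8337] g 1.001 F [-0.0624  0.515   0.9395]
[[-0.0004  0.3811  0.9246]
 [-0.0025  0.9246 -0.3811]
 [-1.     -0.0025  0.0006]]
shift cm [ 0.06  0.29 -0.21] turn [50.1   0.09  0.12] angle 50.10128563554012
```

```bash
python3 -m pendant '[[0,0.1,-0.1,8,0,0,0],[0,0.2,-0.2,16,0,0,0],[0,0.3,-0.2,24,0,0,0],[0,0.3,-0.2,32,0,0,0],[0,0.3,-0.2,40,0,0,0],[0,0.3,-0.2,48,0,0,0],[0,0.3,-0.2,50,0,0,0]]'; python3 -c "
from h import *
snap('wrist','w1');st()"
```

```text
clock: 2.05
ee_pos: [0.4699, 0.206, 0.2204]
ee_rot: [-0.618, 1.568, -1.885]
wrist_force: [-0.8, -0.7, 0.1]
grip_width: 1.003
t 2.1 p [0.4699 0.206  0.2204] q [-0.8567  0.0449  0.4038  1.8441 -0.0163  1.2583 -1.7148] g 0.996 F [-0.3833  0.2054 -0.4148]
[[-0.0009  0.9541  0.2996]
 [-0.0028  0.2996 -0.9541]
 [-1.     -0.0017  0.0024]]
```

View pics/w1.png

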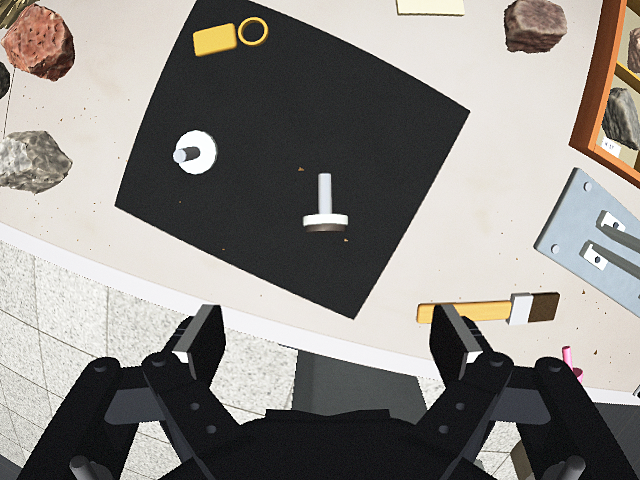

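```bash
cat >> h.py <<'E'
def fproj(z,X):
    c=np.asarray(X)@z['R'].T+z['t']; K=z['K']; rr=np.hypot(c[...,0],c[...,1]); th=np.arctan2(rr,c[...,2])
    s=th/np.maximum(rr,1e-9); return np.stack([K[0,0]*s*c[...,0]+K[0,2],K[1,1]*s*c[...,1]+K[1,2]],-1)
def fray(z,u,v,h):
    K,R,t=z['K'],z['R'],z['t']; a=(u-K[0,2])/K[0,0]; b=(v-K[1,2])/K[1,1]; th=np.hypot(a,b)
    d=R.T@np.array([np.sin(th)*a/th,np.sin(th)*b/th,np.cos(th)]); c=-R.T@t
    return c+d*(h-c[2])/d[2]
def stubT(c,zax):
    zax=np.array(zax)/np.linalg.norm(zax); t=np.cross(zax,[0.3,.9,.1]); t/=np.linalg.norm(t)
    return np.stack([t,np.cross(zax,t),zax],1),np.array(c)
def stubov(z,specs,box,f,fn,pj=fproj):
    u0,v0,u1,v1=box; im=cv2.resize(z['p'][v0:v1,u0:u1],None,fx=f,fy=f,interpolation=cv2.INTER_CUBIC)[:,:,::-1].copy()
    for c,za in specs:
        R,o=stubT(c,za)
        for zz,r,col in[(.01,.018,(0,0,255)),(.004,.02,(0,255,255)),(-.004,.02,(0,255,0)),(-.042,.006,(255,0,255))]:
            q=pj(z,circ(R,o,[0,0,zz],r)); q=((q-[u0,v0]+.5)*f-.5)*16
            cv2.polylines(im,[q.astype(np.int32)],False,col,1,cv2.LINE_AA,4)
    cv2.imwrite('pics/%s.png'%fn,im)
def lying(c,yaw): # yaw of z axis deg, elev 20
    y=np.radians(yaw);e=np.radians(20); return (np.array([c[0],c[1],.023]),[np.cos(y)*np.cos(e),np.sin(y)*np.cos(e),np.sin(e)])
E
python3 - <<'E'
from h import *
z=load('w1')
np.set_printoptions(precision=4,suppress=True)
print('A disc',fray(z,325.5,220,.023),'stem end',fray(z,324.5,176,.0086),'B',fray(z,199,152,.017))
stubov(z,[lying((.4696,.2058),-162.5),([.49,.336,.013],[0,0,-1])],(150,110,370,260),3.6,'ov1')
E
```

```text
A disc [0.4644 0.2052 0.023 ] stem end [0.4997 0.2171 0.0086] B [0.4903 0.3323 0.017 ]
```

View pics/ov1.png

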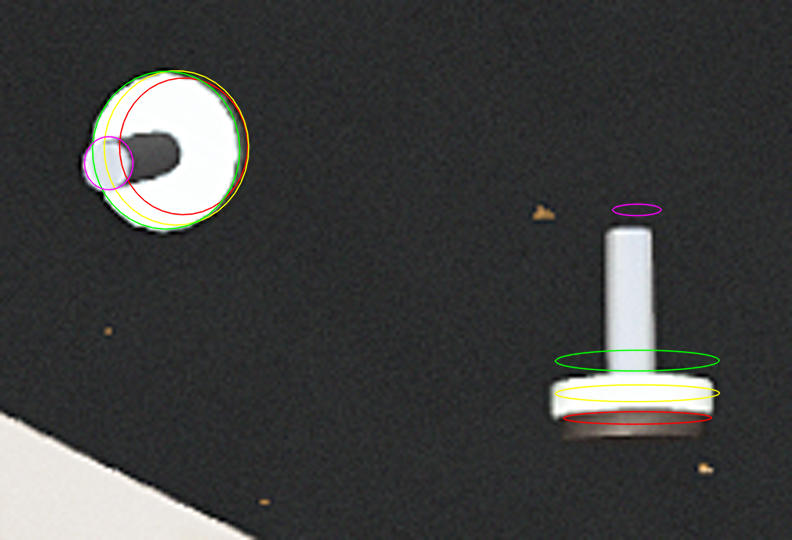

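```bash
python3 - <<'E'
from h import *
z=load('w1')
for c,y in [((.4648,.206),-162.5)]:
    pass
stubov(z,[lying((.4645,.2057),-161.5)],(280,150,370,250),7,'ov2')
E
```

View pics/ov2.png

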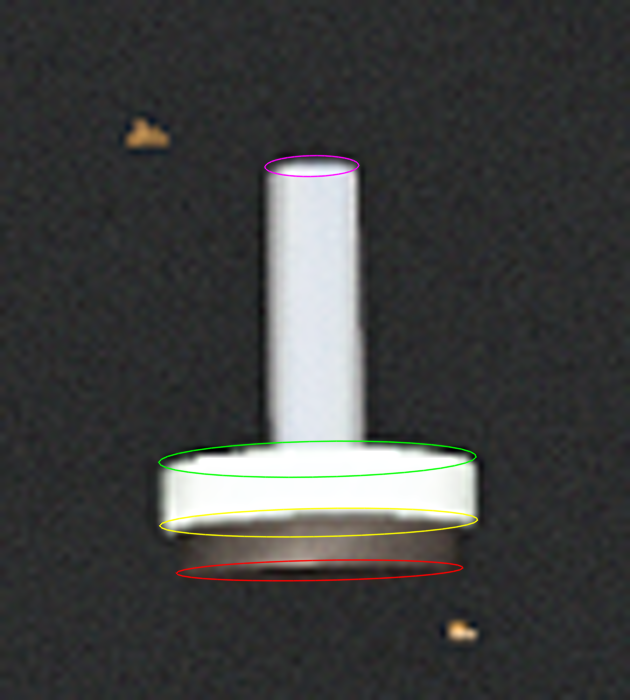

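```bash
cat >> h.py <<'E'
def toolR(yaw,lean,up=1):
    """tips point horizontally along yaw(deg) with lean deg from straight down; up=1: tool +y (camera) on upper side"""
    y=np.radians(yaw);l=np.radians(lean); h=np.array([np.cos(y),np.sin(y),0]); k=np.array([0,0,1.])
    x=np.sin(l)*h-np.cos(l)*k; yy=up*(np.cos(l)*h+np.sin(l)*k); return np.stack([x,yy,np.cross(x,yy)],1)
E
python3 - <<'E'
from h import *
go([.4645,.2057,.023+.07],toolR(18,41),.009)
go([.4645,.2057,.023],toolR(18,41),.009)
E
```

```text
shift cm [12.06 -1.1  -0.15] turn [-0.49  0.33 41.1 ] angle 41.0997093879869
shift cm [19.06 -1.08 -0.17] turn [-0.49  0.33 41.1 ] angle 41.0997093879869
```

```bash
python3 -m pendant '[[2,-0.2,0,0,0,8,80],[4,-0.4,-0.1,0,0,16,80],[6,-0.6,-0.1,0,0,24,80],[8,-0.8,-0.1,-0.3,0.2,32,80],[10,-1,-0.1,-0.5,0.3,41,80],[12,-1.1,-0.15,-0.5,0.3,41,80],[12,-1.1,-0.15,-0.5,0.3,41,80]]'; python3 -c "
from h import *
snap('wrist','w2');st();go([.4645,.2057,.023],toolR(18,41),.009)"
```

```text
clock: 2.8
ee_pos: [0.4601, 0.2188, 0.1423]
ee_rot: [1.604, 0.935, 0.368]
wrist_force: [0.6, 0.9, 1.0]
grip_width: 0.682
t 2.85 p [0.4602 0.2169 0.1412] q [-0.2527 -0.2445 -0.2934  2.4094  0.1389  0.3461 -1.9146] g 0.684 F [-1.8201  1.276  -1.1019]
[[ 0.5541  0.7636  0.3316]
 [ 0.2098  0.2574 -0.9433]
 [-0.8056  0.5922 -0.0176]]
shift cm [ 8.63 -7.03  1.38] turn [ 0.44 -1.64  4.69] angle 4.990685638493445
```

View pics/w2.png

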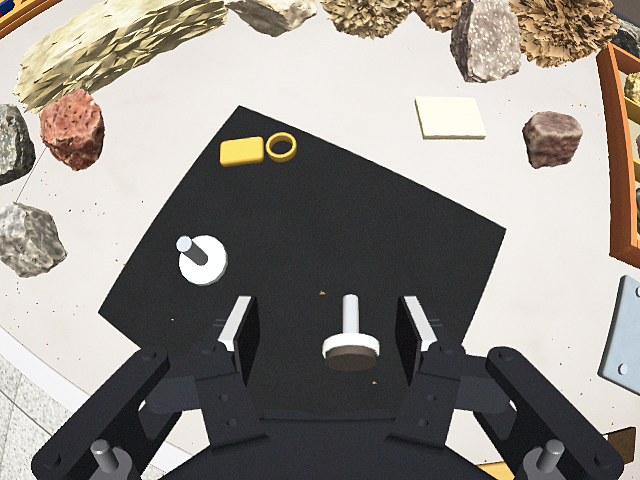

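```bash
cat > kin.py <<'E'
from h import *
import itertools
from scipy.optimize import least_squares
Z=lambda a:Ro.from_euler('z',a).as_matrix(); Y=lambda a:Ro.from_euler('y',a).as_matrix()
e=np.array([0,0,1.])
def fk(q,P,s):
    H,a,b,c,o7,o1=P[:6]
    R=Z(s[0]*q[0]+o1); p=H*e
    R=R@Y(q[1])@Z(s[1]*q[2]); p=p+a*R@e
    R=R@Y(s[4]*q[3])@Z(s[2]*q[4]); p=p+b*R@e
    R=R@Y(s[5]*q[5])@Z(s[3]*q[6]+o7); p=p+c*R@e
    # tool x = R z ; choose tool y = R x, z= x cross y
    return p,np.stack([R[:,2],R[:,0],np.cross(R[:,2],R[:,0])],1)
D=[([-1.28285425,.32180781,-.07010306,1.4516608,.02258516,1.37079704,-.05689688],[.17567802,.62529992,.25224059],[-3.10039863,1.56891049,-1.80339657]),
([-0.8341,.0432,.387,1.8448,-.015,1.2583,-.8337],[.4708,.2026,.2207],[-1.342,1.568,-1.733]),
([-0.8567,.0449,.4038,1.8441,-.0163,1.2583,-1.7148],[.4699,.206,.2204],[-.618,1.568,-1.885]),
([-0.2527,-.2445,-.2934,2.4094,.1389,.3461,-1.9146],[.4602,.2169,.1412],None)]
R4=np.array([[.5541,.7636,.3316],[.2098,.2574,-.9433],[-.8056,.5922,-.0176]])
def fit():
    best=None
    for s in itertools.product([1,-1],repeat=6):
        def f(P):
            r=[]
            for q,p,e3 in D:
                pp,RR=fk(q,P,s); Rm=R4 if e3 is None else Ro.from_euler('xyz',e3).as_matrix()
                r+=list((pp-p))+list((.3*(RR-Rm)).ravel())
            return r
        for o7 in(0,1.57,3.14,-1.57):
            S=least_squares(f,[.35,.4,.4,.3,o7,0])
            if best is None or S.cost<best[0]-1e-9: best=(S.cost,s,S.x); 
    return best
if __name__=='__main__':
    np.set_printoptions(precision=4,suppress=True)
    b=fit(); print(b)
    for q,p,_ in D: print(fk(q,b[2],b[1])[0]-p)
E
python3 kin.py
```

```text
(np.float64(9.73086573539813e-05), (-1, -1, -1, -1, 1, 1), array([ 0.2522,  0.4525,  0.5186,  0.3228,  1.5287, -0.0444]))
[0.0021 0.0002 0.0025]
[-0.0025  0.0015  0.0007]
[-0.0026  0.0013  0.0007]
[-0.      0.0042 -0.0038]
```

```bash
cat >> kin.py <<'E'
S_=(-1,-1,-1,-1,1,1); P_=np.array([.2522,.4525,.5186,.3228,1.5287,-.0444])
lo=np.array([-2.86,-.3,-1.38,.06,-1.56,.09,-2.69])+.02; hi=np.array([2.86,2.09,1.24,2.45,4.7,2.05,2.69])-.02
def ik(pos,R,n=24,seed=0,q0=None):
    rng=np.random.default_rng(seed); best=None
    for i in range(n):
        x0=(lo+hi)/2+(hi-lo)*.45*(rng.random(7)*2-1) if i or q0 is None else np.clip(q0,lo,hi)
        def f(q):
            p,RR=fk(q,P_,S_); return np.r_[(p-pos)*10,(RR-R).ravel()*2, .002*(q-(get0 if q0 is None else q0))]
        s=least_squares(f,x0,bounds=(lo,hi)); p,RR=fk(s.x,P_,S_)
        err=np.linalg.norm(p-pos)*1000, np.degrees(np.linalg.norm(Ro.from_matrix(RR.T@R).as_rotvec()))
        if best is None or s.cost<best[0]: best=(s.cost,err,s.x)
    return best
get0=np.array([-.5,.2,0,1.6,0,1.2,-1])
def chk(name,pos,R,off,**k):
    b=ik(np.array(pos)-off*R[:,0],R,**k); print(name,'err mm/deg %.1f %.1f'%b[1],np.round(b[2],2))
E
python3 - <<'E'
from kin import *
for l in(0,15,25,35,41): 
    for h in (.023,.06): chk('A lean%d h%.3f'%(l,h),[.4645,.2057,h],toolR(18,l),.009,n=8)
Rr,o=railT(.519,-.236,1.44); yd=np.degrees(1.44)
for th in (0,-10,-20,-25):   # tool lean toward downhill
    chk('place lean%d'%th, Rr@[.11,0,.004]+o, toolR(yd+180,-th,-1),.009,n=8)
    chk('  placeflip lean%d'%th, Rr@[.11,0,.004]+o, toolR(yd+180,-th,1),.009,n=8)
E
```

```text
A lean0 h0.023 err mm/deg 0.0 0.0 [-0.56  0.25  0.11  2.02 -0.04  0.87 -1.69]
A lean0 h0.060 err mm/deg 0.0 0.0 [-0.55  0.2   0.09  2.   -0.02  0.94 -1.7 ]
A lean15 h0.023 err mm/deg 0.0 0.0 [-0.56  0.11  0.08  2.23  0.04  0.55 -1.77]
A lean15 h0.060 err mm/deg 0.0 0.0 [-0.51  0.04  0.03  2.21  0.05  0.64 -1.77]
A lean25 h0.023 err mm/deg 0.0 0.0 [-0.55  0.04  0.05  2.36  0.19  0.32 -1.92]
A lean25 h0.060 err mm/deg 0.0 0.0 [-0.45 -0.04 -0.05  2.34  0.14  0.42 -1.87]
A lean35 h0.023 err mm/deg 10.5 2.2 [-0.63  0.03  0.11  2.43  0.66  0.15 -2.41]
A lean35 h0.060 err mm/deg 6.9 1.5 [-0.3  -0.08 -0.22  2.43  0.35  0.23 -2.1 ]
A lean41 h0.023 err mm/deg 23.3 5.8 [-1.42  0.06  0.88  2.43  0.89  0.11 -2.67]
A lean41 h0.060 err mm/deg 21.9 4.7 [-0.29 -0.06 -0.25  2.43  0.65  0.18 -2.41]
place lean0 err mm/deg 0.0 0.0 [ 0.01  0.21  0.23  1.85 -0.05  1.09  0.13]
  placeflip lean0 err mm/deg 1.7 0.6 [-0.79  0.46  1.22  1.85 -0.48  1.17 -2.67]
place lean-10 err mm/deg 0.0 0.0 [-0.09  0.2   0.23  1.87  0.15  1.07 -0.07]
  placeflip lean-10 err mm/deg 0.0 0.0 [ 1.16  0.48 -1.26  1.87  0.68  1.23  2.67]
place lean-20 err mm/deg 0.0 0.0 [-0.19  0.22  0.22  1.88  0.34  1.09 -0.27]
  placeflip lean-20 err mm/deg 0.0 0.0 [ 0.73  0.3  -0.81  1.88  0.61  1.19  2.67]
place lean-25 err mm/deg 0.0 0.0 [-0.23  0.24  0.22  1.88  0.43  1.11 -0.36]
  placeflip lean-25 err mm/deg 0.0 0.0 [ 0.32  0.26 -0.4   1.88  0.58  1.17  2.67]
```

```bash
python3 - <<'E'
from h import *
go([.4645,.2057,.023+.05],toolR(18,25),.009)
go([.4645,.2057,.023],toolR(18,25),.009)
E
```

```text
shift cm [ 4.61 -3.82  1.3 ] turn [  0.66  -1.57 -11.31] angle 11.434999861908036
shift cm [ 8.64 -6.78  1.39] turn [  0.66  -1.57 -11.31] angle 11.434999861908036
```

```bash
python3 -m pendant '[[1.5,-1.3,0.5,0.3,-0.8,-5,80],[3,-2.6,0.9,0.6,-1.5,-11.3,80],[4.6,-3.8,1.3,0.7,-1.6,-11.3,80],[4.6,-3.8,1.3,0.7,-1.6,-11.3,80],[4.6,-3.8,1.3,0.7,-1.6,-11.3,80]]'; python3 -c "
from h import *
snap('wrist','w3');st();go([.4645,.2057,.023],toolR(18,25),.009)
z=load('w3');stubov(z,[lying((.4645,.2057),-162)],(180,200,480,420),2.6,'ov3')"
```

```text
clock: 3.35
ee_pos: [0.4604, 0.2043, 0.081]
ee_rot: [1.569, 1.136, 0.312]
wrist_force: [0.8, -0.1, 0.9]
grip_width: 0.684
t 3.4 p [0.4608 0.2048 0.0818] q [-0.2687 -0.0629 -0.257   2.3268  0.1707  0.4539 -1.9228] g 0.694 F [-0.6167  1.0418 -0.2314]
[[ 0.4023  0.8618  0.309 ]
 [ 0.1303  0.2802 -0.9511]
 [-0.9062  0.4229  0.0004]]
shift cm [ 4.59 -2.14  0.02] turn [ 0.01  0.02 -0.02] angle 0.02950132355501154
```

View pics/ov3.png

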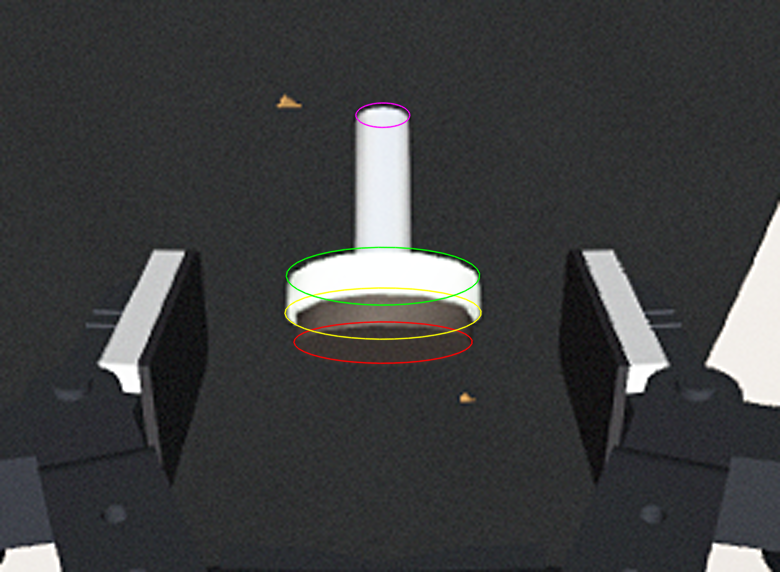

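```bash
python3 -m pendant '[[1.5,-0.7,0,0,0,0,80],[3,-1.4,0,0,0,0,80],[4.6,-2.1,0,0,0,0,80],[4.6,-2.1,0,0,0,0,80],[4.6,-2.1,0,0,0,0,80]]' 30; python3 -c "
from h import *
snap('wrist','w4');st();go([.4645,.2057,.023],toolR(18,25),.009)
z=load('w4');stubov(z,[],(180,200,480,420),2.6,'ov4')"
```

```text
clock: 3.9
ee_pos: [0.4614, 0.2053, 0.0321]
ee_rot: [1.569, 1.133, 0.314]
wrist_force: [0.3, 0.8, -0.2]
grip_width: 0.686
t 3.95 p [0.4619 0.2055 0.0326] q [-0.2671  0.0432 -0.2674  2.3582  0.3262  0.328  -2.0751] g 0.685 F [ 0.2967 -0.495  -0.006 ]
[[ 0.4041  0.8608  0.3095]
 [ 0.1311  0.2804 -0.9509]
 [-0.9053  0.4248  0.0004]]
shift cm [ 0.08 -0.17  0.06] turn [ 0.04  0.01 -0.14] angle 0.1445699987540838
```

View pics/ov4.png

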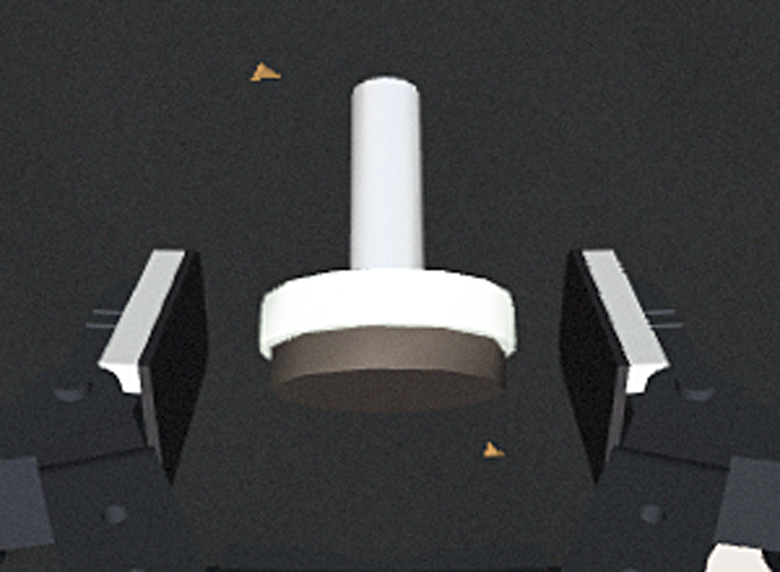

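Centred. Close to grip.

```bash
python3 -m pendant '[[0,-0.15,0,0,0,0,150],[0,-0.15,0,0,0,0,200],[0,-0.15,0,0,0,0,200],[0,-0.15,0,0,0,0,200],[0,-0.15,0,0,0,0,200],[0,-0.15,0,0,0,0,200]]' 30; python3 -c "
from h import *
snap('wrist','w5');st()
z=load('w5');stubov(z,[],(180,200,480,420),2.6,'ov5')"
```

```text
clock: 4.55
ee_pos: [0.4617, 0.2055, 0.0333]
ee_rot: [1.57, 1.129, 0.314]
wrist_force: [-2.0, -1.2, 6.3]
grip_width: 0.449
t 4.6 p [0.4616 0.2055 0.0333] q [-0.2666  0.0405 -0.2684  2.3602  0.3279  0.3263 -2.0776] g 0.452 F [-1.5059 -0.9522  5.8938]
[[ 0.4062  0.8598  0.3095]
 [ 0.132   0.2799 -0.9509]
 [-0.9042  0.4271  0.0002]]
```

View pics/ov5.png

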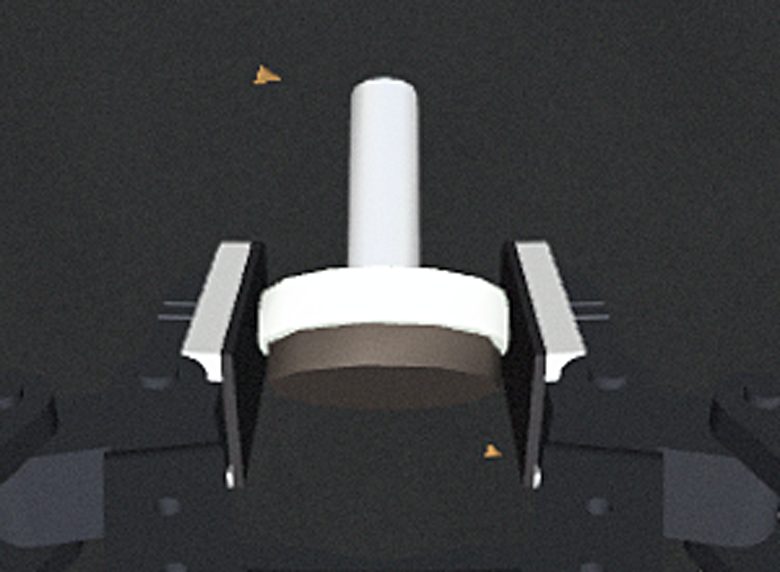

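```bash
python3 -m pendant '[[-3,0,0,0,0,0,200],[-7,0.5,0,0,0,0,200],[-11,0.5,0,0,0,0,200],[-15,0.5,0,0,0,0,200],[-18,1,0,0,0,0,200],[-18,1,0,0,0,0,200]]' 30; python3 -c "
from h import *
snap('wrist','w6');st()
Rr,o=railT(.519,-.236,1.44)
go(Rr@[.11,0,.1]+o,toolR(82.5,-16.4),.009)
z=load('w6');stubov(z,[],(180,200,480,420),2.6,'ov6')"
```

```text
clock: 5.2
ee_pos: [0.4131, 0.1946, 0.1639]
ee_rot: [1.579, 1.186, 0.32]
wrist_force: [-1.4, -0.5, -0.7]
grip_width: 0.452
t 5.25 p [0.4118 0.197  0.163 ] q [-0.7654 -0.3009  0.1685  2.3097  0.2136  0.7688 -1.9767] g 0.448 F [ 1.7345 -1.619  -1.5371]
[[ 0.353   0.8822  0.3117]
 [ 0.1205  0.2874 -0.9502]
 [-0.9278  0.373  -0.0049]]
shift cm [-5.42  1.01 39.84] turn [-65.39   2.89 -34.29] angle 73.89163620037539
```

View pics/ov6.png

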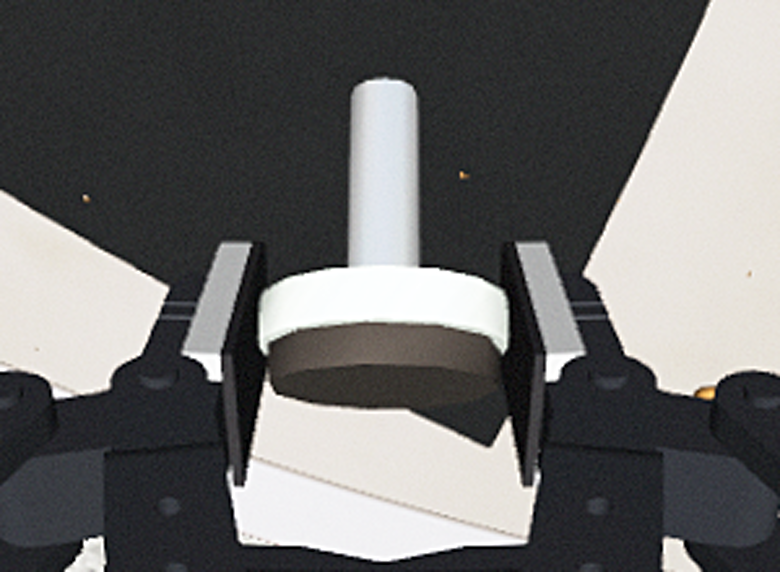

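```bash
python3 -c "
from h import *
Rr,o=railT(.519,-.236,1.44)
print(Rr@[.11,0,.13]+o)
go(Rr@[.11,0,.13]+o,toolR(82.5,-16.4),.009)"
```

```text
[ 0.52347982 -0.2019452   0.23279389]
shift cm [-8.1   1.41 41.12] turn [-65.39   2.89 -34.29] angle 73.89163620037539
```

```bash
python3 -m pendant '[[-1,0.5,2,-3,0,-1,200],[-3,1,5,-8.7,0.4,-4.6,200],[-5,1.4,8.5,-14,0.6,-7.5,200],[-7,1.4,12,-19.5,0.9,-10.3,200],[-8.1,1.4,16,-25,1.1,-13.1,200],[-8.1,1.4,20,-31,1.4,-16.3,200],[-8.1,1.4,24,-37,1.6,-19.4,200],[-8.1,1.4,28,-43,1.9,-22.5,200],[-8.1,1.4,32,-49,2.2,-25.7,200],[-8.1,1.4,36,-55,2.4,-28.8,200],[-8.1,1.4,39,-61,2.7,-32,200],[-8.1,1.4,41.1,-65.4,2.9,-34.3,200]]' 30; python3 -m pendant '[[0,0,0,0,0,0,200]]'; python3 -c "
from h import *
snap('wrist','w7');st()
Rr,o=railT(.519,-.236,1.44)
go(Rr@[.11,0,.13]+o,toolR(82.5,-16.4),.009)
snap('top','top1')"
```

```text
clock: 6.45
ee_pos: [0.5238, -0.2012, 0.2406]
ee_rot: [-1.58, 1.283, -1.708]
wrist_force: [-0.8, 1.2, -0.8]
grip_width: 0.453
clock: 6.55
ee_pos: [0.5236, -0.2028, 0.2395]
ee_rot: [-1.586, 1.283, -1.715]
wrist_force: [-0.3, -0.2, -0.3]
grip_width: 0.451
t 6.6 p [ 0.5233 -0.2018  0.2394] q [-0.4233  0.1272  0.6237  1.7666  0.2226  1.264  -0.0012] g 0.454 F [ 0.8259 -0.0947 -0.9412]
[[-0.0409  0.1243  0.9914]
 [-0.2797  0.9511 -0.1308]
 [-0.9592 -0.2827 -0.0041]]
shift cm [-0.26  0.18  0.02] turn [ 0.05 -0.23  0.02] angle 0.23798174518526552
```

View pics/w7.png

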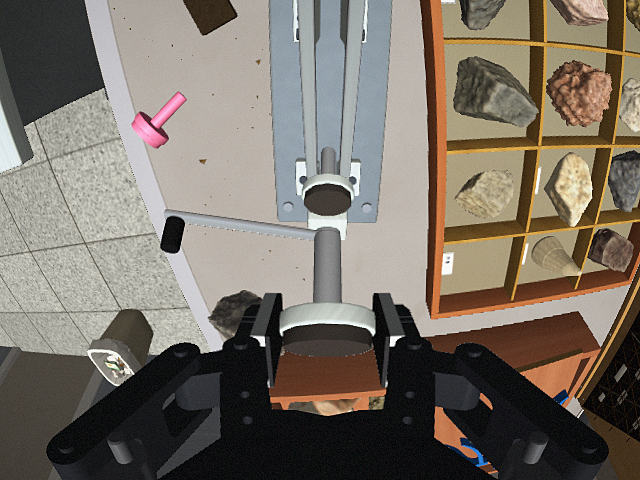

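View pics/top1.png

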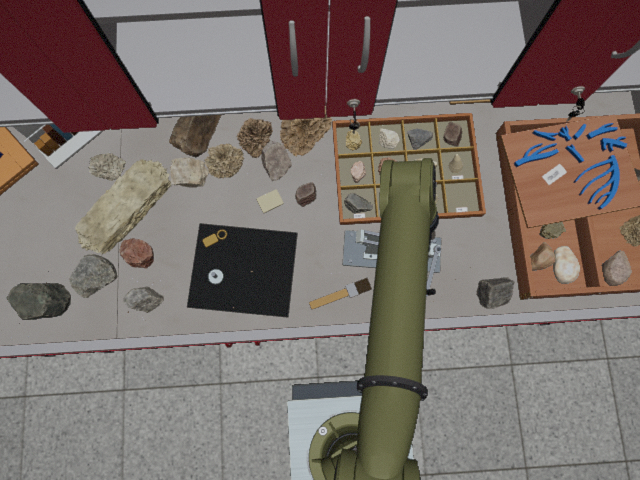

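```bash
cat >> h.py <<'E'
def foverlay(z,R,o,box,f,fn,kj=1.31,stubs=(),pj=fproj,gx=(0.02,)):
    u0,v0,u1,v1=box; im=cv2.resize(z['p'][v0:v1,u0:u1],None,fx=f,fy=f,interpolation=cv2.INTER_CUBIC)[:,:,::-1].copy()
    def pl(X,col):
        q=pj(z,X); q=((q-[u0,v0]+.5)*f-.5)*16
        cv2.polylines(im,[q.astype(np.int32)],False,col,1,cv2.LINE_AA,4)
    L=lambda a,b:np.linspace(a,b,30)@R.T+o
    for y in(-.016,-.008,.008,.016): pl(L([0.04,y,0],[.2,y,0]),(0,255,0))
    for x in gx: pl(circ(R,o,[x,0,.014],.018),(0,0,255)); pl(circ(R,o,[x,0,.008],.02),(0,255,255)); pl(circ(R,o,[x,0,0],.02),(0,255,0))
    if kj is not None:
        k=[-.018+.124*np.cos(kj),.124*np.sin(kj)]
        pl(circ(R,o,k+[.0515],.008),(255,0,255)); pl(L([-.018,0,.029],k+[.029]),(255,0,0))
    pl(L([0,-.02,.0175],[0,.02,.0175]),(255,255,0)); pl(L([-.034,-.02,.0175],[-.034,.02,.0175]),(255,255,0))
    for c,za in stubs:
        Rs,os=stubT(c,za)
        for zz,r,col in[(.01,.018,(0,0,255)),(.004,.02,(0,255,255)),(-.004,.02,(0,255,0)),(-.042,.006,(255,0,255))]: pl(circ(Rs,os,[0,0,zz],r),col)
    cv2.imwrite('pics/%s.png'%fn,im)
def held(off,ang,pos=None,R=None):
    """stub held: disc centre off ahead of TCP; z axis = -x_tool rotated by ang deg about jaw toward -y"""
    if R is None:
        s=get_state(); R=Ro.from_euler('xyz',s['ee_rot']).as_matrix(); pos=s['ee_pos']
    a=np.radians(ang); return pos+R[:,0]*off, -np.cos(a)*R[:,0]-np.sin(a)*R[:,1]
E
python3 - <<'E'
from h import *
z=load('w7'); Rr,o=railT(.519,-.236,1.44)
foverlay(z,Rr,o,(150,0,450,360),1.66*1,'ov7',stubs=[held(.009,45)])
E
```

```text
(no output)
```

View pics/ov7.png

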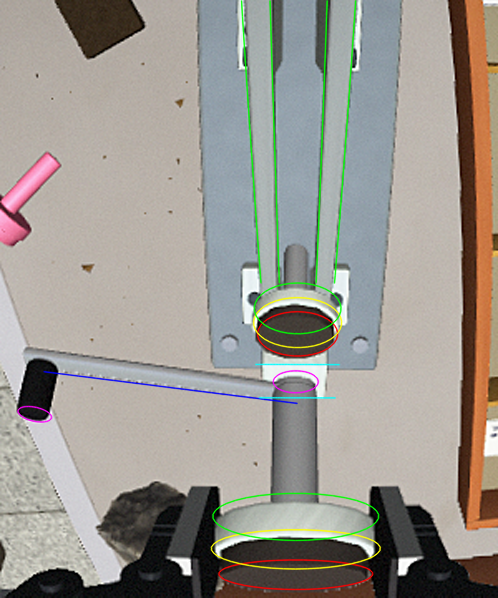

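```bash
python3 - <<'E'
from h import *
z=load('w7'); Rr,o=railT(.519,-.236,1.44)
foverlay(z,Rr,o,(260,0,400,240),2.5,'ov7a',stubs=[])
Rr,o=railT(.5185,-.234,1.445)
foverlay(z,Rr,o,(260,0,400,240),2.5,'ov7b',stubs=[])
a=cv2.imread('pics/ov7a.png');b=cv2.imread('pics/ov7b.png');cv2.imwrite('pics/ov7c.png',np.hstack([a,b]))
E
```

```text
(no output)
```

View pics/ov7c.png

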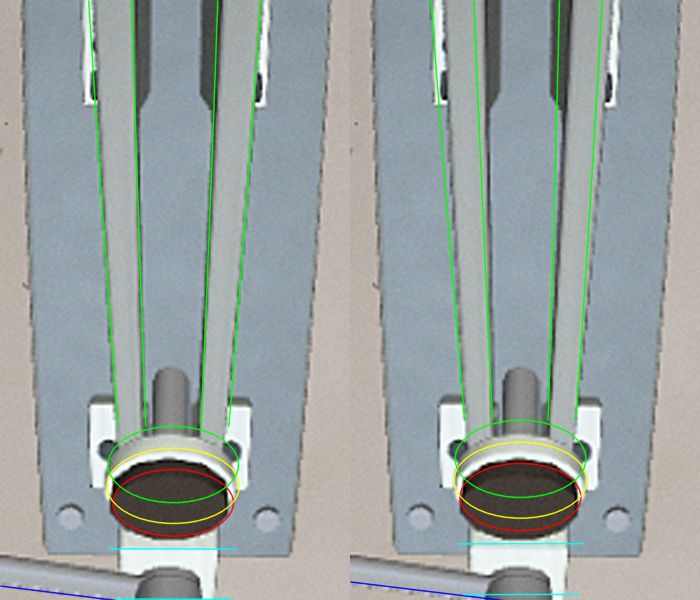

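```bash
python3 - <<'E'
from h import *
z=load('w7'); Rr,o=railT(.519,-.236,1.44)
ims=[]
for off,a in((.009,45),(.012,45),(.012,49)):
    stubov(z,[held(off,a)],(250,215,400,370),2.6,'tmp'); ims.append(cv2.imread('pics/tmp.png')[:, :265] if 0 else cv2.imread('pics/tmp.png'))
cv2.imwrite('pics/ov7d.png',cv2.resize(np.hstack(ims),None,fx=.68,fy=.68))
E
```

```text
(no output)
```

View pics/ov7d.png

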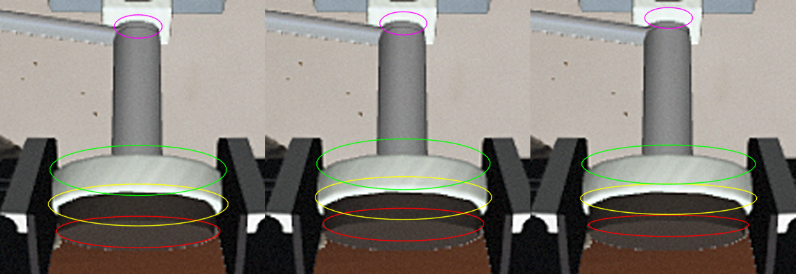

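```bash
python3 - <<'E'
from h import *
z=load('w7')
stubov(z,[],(260,220,395,365),5.5,'tmp2')
E
```

```text
(no output)
```

View pics/tmp2.png

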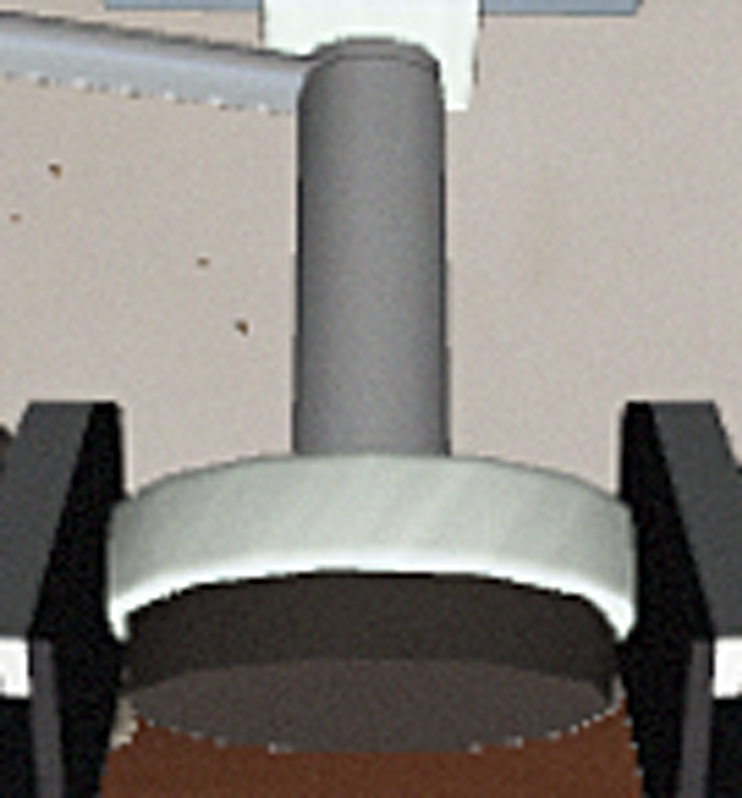

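```bash
cat > fitheld.py <<'E'
from h import *
from scipy.optimize import least_squares
def fitheld(z,pos,R,meas,x0=(.009,0,0,45)):
    def f(q,full=False):
        a=np.radians(q[3]); c=pos+R@np.array(q[:3]); za=-np.cos(a)*R[:,0]-np.sin(a)*R[:,1]
        Rs=np.stack([R[:,2],np.cross(za,R[:,2]),za],1); r=[]
        for (zz,rad),d in meas.items():
            p=fproj(z,circ(Rs,c,[0,0,zz],rad,200))
            v={'top':p[:,1].min(),'bot':p[:,1].max(),'l':p[:,0].min(),'r':p[:,0].max()}
            r+=[v[k]-d[k] for k in d]
        return np.array(r)
    s=least_squares(f,x0,x_scale=[.01,.01,.01,10]); return s.x,s.fun
E
python3 - <<'E'
from fitheld import *
z=load('w7'); s,R=st()
m=lambda v,o:(v+.5)/5.5-.5+o
meas={(-.004,.02):{'top':m(455,220),'l':m(110,260),'r':m(634,260)},(.004,.02):{'l':m(108,260),'r':m(637,260)},(.004,.018):{'top':m(570,220)},(.01,.018):{'top':m(660,220),'bot':m(752,220),'l':m(122,260),'r':m(620,260)},(-.042,.006):{'top':m(38,220),'l':m(300,260),'r':m(440,260)}}
print(fitheld(z,s['ee_pos'],R,meas))
E
```

```text
t 6.65 p [ 0.5232 -0.201   0.2396] q [-0.4244  0.1259  0.6235  1.7671  0.2224  1.2644 -0.0021] g 0.451 F [-0.2891  0.1601 -0.3169]
[[-0.0403  0.1242  0.9914]
 [-0.2789  0.9514 -0.1305]
 [-0.9595 -0.2818 -0.0037]]
(array([ 0.0132, -0.0036, -0.0002, 45.9717]), array([-1.0486, -0.7583,  0.5409, -1.1853,  0.7757,  0.5826,  0.3272,
       -1.1426,  0.6921, -0.5743,  1.2637, -0.1803,  0.7389]))
```

```bash
cat >> h.py <<'E'
def gov(pos,Rt,off):
    s=get_state(); R=Ro.from_euler('xyz',s['ee_rot']).as_matrix()
    d=R.T@(np.array(pos)-Rt@np.array(off)-s['ee_pos']); w=Ro.from_matrix(R.T@Rt).as_rotvec(degrees=True)
    print('shift cm',np.round(d*100,2),'turn',np.round(w,2))
RR,RO=railT(.519,-.236,1.44)
E
python3 - <<'E'
from h import *
for zz in(.06,.03,.0045): gov(RR@[.105,0,zz]+RO,toolR(82.5,-17.4),[.0132,-.0036,-.0002])
E
```

```text
shift cm [4.67 5.08 0.09] turn [ 0.06 -0.2  -1.03]
shift cm [6.8 7.2 0.1] turn [ 0.06 -0.2  -1.03]
shift cm [8.6  9.01 0.1 ] turn [ 0.06 -0.2  -1.03]
```

```bash
python3 -m pendant '[[1.5,1.7,0,0,0,-0.5,200],[3,3.4,0.1,0,-0.2,-1,200],[4.4,4.8,0.1,0,-0.2,-1,200],[4.67,5.08,0.1,0,-0.2,-1,200],[4.67,5.08,0.1,0,-0.2,-1,200],[4.67,5.08,0.1,0,-0.2,-1,200]]' 30; python3 - <<'E'
from h import *
snap('wrist','w8')
for zz in(.06,.03,.0045): gov(RR@[.105,0,zz]+RO,toolR(82.5,-17.4),[.0132,-.0036,-.0002])
z=load('w8')
s,R=st(); c=s['ee_pos']+R@[.0132,-.0036,-.0002]; a=np.radians(46)
foverlay(z,RR,RO,(220,60,430,390),1.8,'ov8',stubs=[(c,-np.cos(a)*R[:,0]-np.sin(a)*R[:,1])],gx=[.02,.105])
print(RR.T@(c-RO))
E
```

```text
clock: 7.25
ee_pos: [0.5288, -0.1666, 0.1814]
ee_rot: [-1.568, 1.268, -1.698]
wrist_force: [-0.5, 0.9, -1.2]
grip_width: 0.45
shift cm [ 0.08  0.11 -0.07] turn [-0.03  0.08 -0.04]
shift cm [ 2.17  2.27 -0.07] turn [-0.03  0.08 -0.04]
shift cm [ 3.94  4.1  -0.08] turn [-0.03  0.08 -0.04]
t 7.3 p [ 0.529  -0.1667  0.1816] q [-0.4648  0.176   0.5967  1.8423  0.2231  1.1629 -0.0964] g 0.446 F [ 0.5566  0.4123 -0.4098]
[[-0.0376  0.1252  0.9914]
 [-0.296   0.9462 -0.1307]
 [-0.9544 -0.2984  0.0015]]
[ 0.1048 -0.0007  0.0614]
```

View pics/ov8.png

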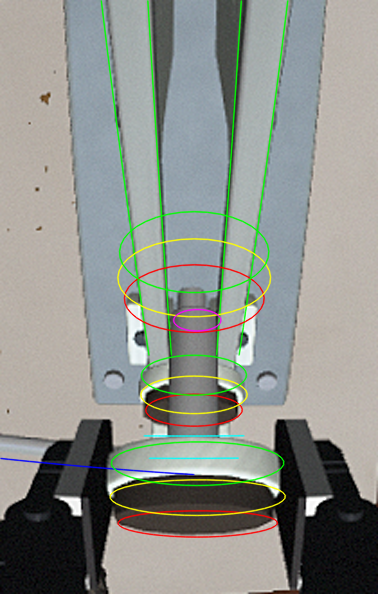

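View pics/w8.png

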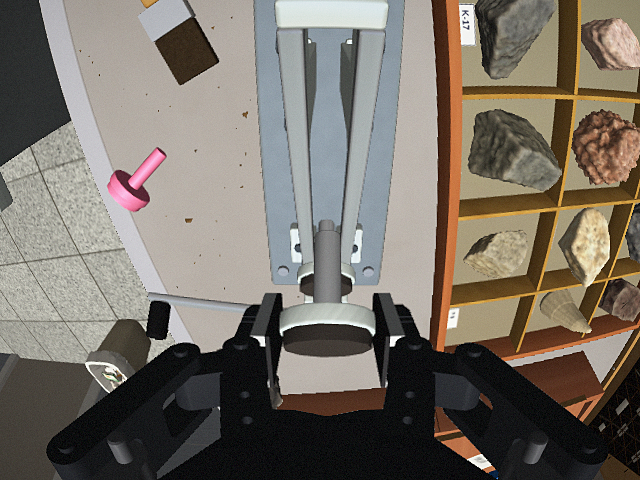

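```bash
python3 - <<'E'
from h import *
z=load('w8')
s,R=st(); c=s['ee_pos']+R@[.0132,-.0036,-.0002]; a=np.radians(46)
foverlay(z,RR,RO,(270,170,390,290),6,'ov8b',stubs=[(c,-np.cos(a)*R[:,0]-np.sin(a)*R[:,1])],gx=[.02])
E
```

```text
t 7.3 p [ 0.529  -0.1667  0.1816] q [-0.4648  0.176   0.5967  1.8423  0.2231  1.1629 -0.0964] g 0.446 F [ 0.5566  0.4123 -0.4098]
[[-0.0376  0.1252  0.9914]
 [-0.296   0.9462 -0.1307]
 [-0.9544 -0.2984  0.0015]]
```

View pics/ov8b.png

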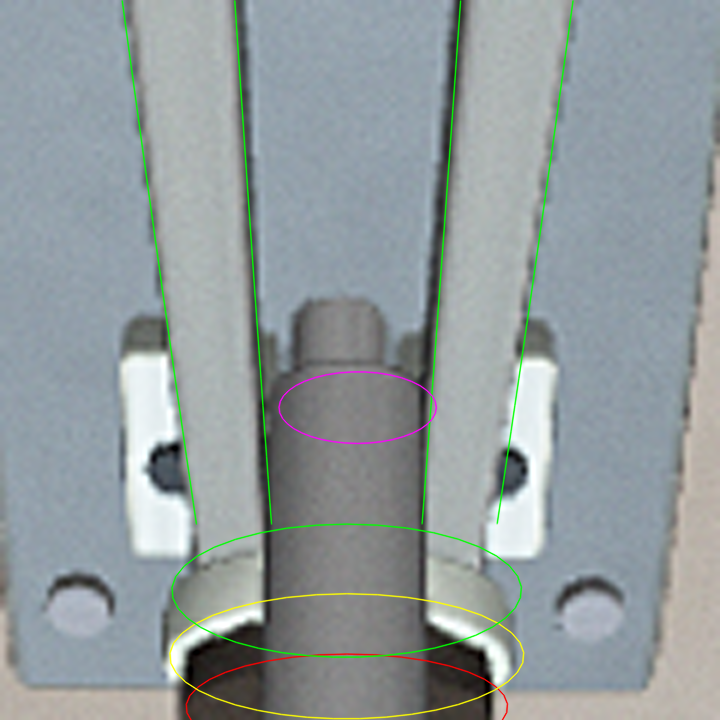

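```bash
python3 -m pendant '[[0.7,0.75,-0.03,0,0,0,200],[1.4,1.5,-0.05,0,0,0,200],[2.1,2.2,-0.05,0,0,0,200],[2.1,2.2,-0.05,0,0,0,200],[2.1,2.2,-0.05,0,0,0,200]]' 30; python3 - <<'E'
from h import *
snap('wrist','w9')
z=load('w9')
s,R=st(); c=s['ee_pos']+R@[.0132,-.0036,-.0002]; a=np.radians(46)
print(RR.T@(c-RO))
foverlay(z,RR,RO,(250,150,410,370),2.7,'ov9',stubs=[(c,-np.cos(a)*R[:,0]-np.sin(a)*R[:,1])],gx=[.02])
gov(RR@[.105,0,.0045]+RO,toolR(82.5,-17.4),[.0132,-.0036,-.0002])
E
```

```text
clock: 7.8
ee_pos: [0.5303, -0.1518, 0.1545]
ee_rot: [-1.569, 1.267, -1.7]
wrist_force: [-0.2, 0.3, 0.3]
grip_width: 0.451
t 7.85 p [ 0.5305 -0.1521  0.1549] q [-0.4764  0.2052  0.5845  1.87    0.2124  1.1175 -0.1271] g 0.45 F [ 0.6951  0.0756 -0.467 ]
[[-0.0378  0.1249  0.9915]
 [-0.2964  0.9461 -0.1304]
 [-0.9543 -0.2988  0.0012]]
[ 0.1049 -0.0003  0.031 ]
shift cm [ 1.83  1.91 -0.03] turn [-0.02  0.07 -0.01]
```

View pics/ov9.png

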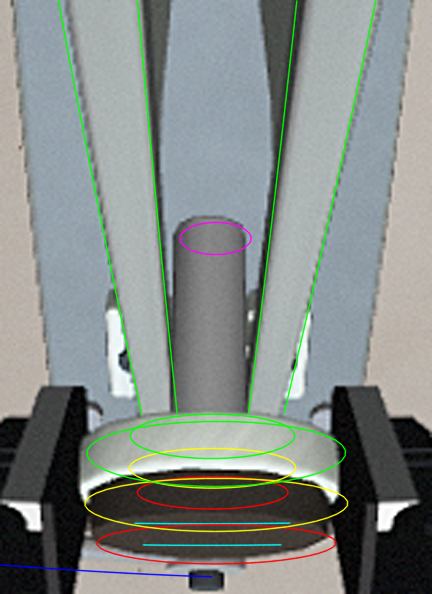

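```bash
python3 -m pendant '[[0.6,0.65,-0.03,0,0,0,200],[1.2,1.25,-0.03,0,0,0,200],[1.8,1.9,-0.03,0,0,0,200],[1.8,1.9,-0.03,0,0,0,200],[1.8,1.9,-0.03,0,0,0,200]]' 30; python3 - <<'E'
from h import *
snap('wrist','w10')
z=load('w10')
s,R=st(); c=s['ee_pos']+R@[.0132,-.0036,-.0002]; a=np.radians(46)
print(RR.T@(c-RO))
foverlay(z,RR,RO,(250,150,410,370),2.7,'ov10',stubs=[(c,-np.cos(a)*R[:,0]-np.sin(a)*R[:,1])],gx=[.105])
E
```

```text
clock: 8.35
ee_pos: [0.5319, -0.1394, 0.1318]
ee_rot: [-1.567, 1.267, -1.698]
wrist_force: [-0.8, -0.7, 0.5]
grip_width: 0.45
t 8.4 p [ 0.5318 -0.1394  0.1318] q [-0.4859  0.2339  0.5734  1.8906  0.2014  1.078  -0.1527] g 0.448 F [ 0.0076 -0.9511  0.4329]
[[-0.038   0.1249  0.9914]
 [-0.2966  0.9461 -0.1305]
 [-0.9543 -0.299   0.0011]]
[0.105  0.0001 0.0046]
```

View pics/ov10.png

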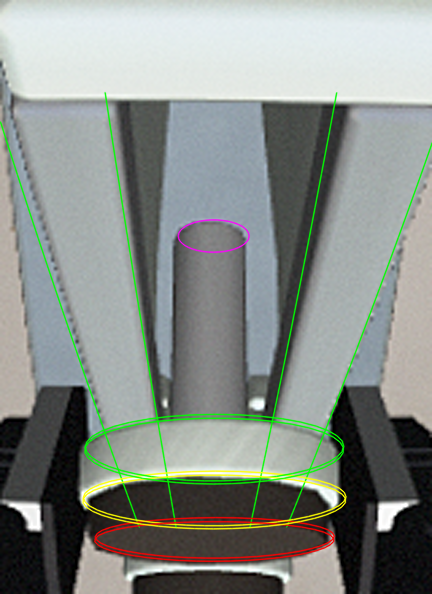

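```bash
python3 -m pendant '[[0.1,0.12,0,0,0,0,200],[0.1,0.12,0,0,0,0,200]]'; python3 -m pendant '[[0,0,0,0,0,0,130],[0,0,0,0,0,0,80],[0,0,0,0,0,0,80],[0,0,0,0,0,0,80]]'; python3 - <<'E'
from h import *
snap('wrist','w11'); st()
E
```

```text
clock: 8.6
ee_pos: [0.5321, -0.1395, 0.1312]
ee_rot: [-1.566, 1.266, -1.697]
wrist_force: [-1.4, -2.4, 4.4]
grip_width: 0.45
clock: 9.0
ee_pos: [0.532, -0.1392, 0.131]
ee_rot: [-1.567, 1.266, -1.698]
wrist_force: [0.3, 0.0, -0.3]
grip_width: 0.685
t 9.05 p [ 0.532  -0.1393  0.131 ] q [-0.4864  0.2353  0.5732  1.891   0.2019  1.0766 -0.1546] g 0.689 F [-0.3614 -0.2611  0.6269]
[[-0.038   0.1253  0.9914]
 [-0.2976  0.9457 -0.131 ]
 [-0.9539 -0.3     0.0014]]
```

View pics/w11.png

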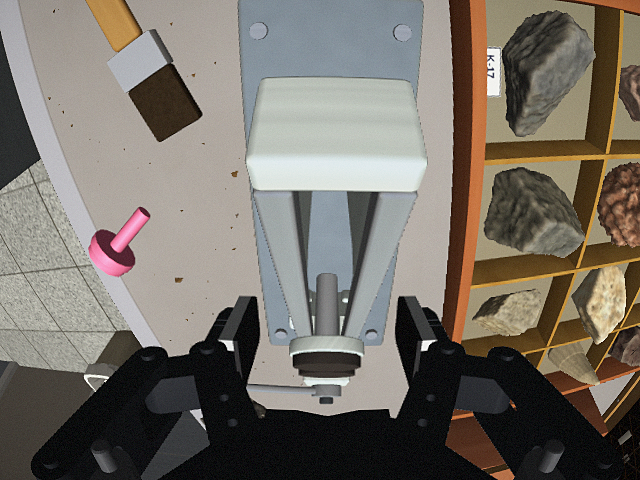

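```bash
python3 -m pendant '[[-1,-1,0,0,0,0,60],[-2.5,-2.6,0,0,0,0,60],[-4,-4.2,0,0,0,0,60],[-6,-5,0,0,0,0,60],[-8,-5,0,0,0,0,60],[-10,-5,0,0,0,0,60]]'; cat > srch.py <<'E'
from kin import *
from multiprocessing import Pool
B=[.4903,.3357,.013]
def job(a):
    d,L,l1,l2=a
    b1=ik(np.array(B)-.018*toolR(d,l1,-1)[:,0],toolR(d,l1,-1),n=7)
    b2=ik(np.array([*L,.025])-.018*toolR(d,-l2,-1)[:,0],toolR(d,-l2,-1),n=7,seed=1)
    b3=ik(np.array([*L,.023])-.01*toolR(d,25,1)[:,0],toolR(d,25,1),n=7,seed=2)
    return d,L,l1,l2,b1,b2,b3
if __name__=='__main__':
    jobs=[(d,L,35,58) for d in range(-180,180,30) for L in[(.47,.2),(.52,.25)]]
    with Pool() as p:
        for d,L,l1,l2,*b in p.imap(job,jobs): print(d,L,' '.join('%.0f/%.0f %s'%(*x[1],np.round(x[2],1)) for x in b))
E
nproc; time timeout 500 python3 srch.py; python3 -c "
from h import *
snap('top','top2');st()"
```

```text
clock: 9.65
ee_pos: [0.5294, -0.1578, 0.2433]
ee_rot: [-1.562, 1.266, -1.696]
wrist_force: [0.3, 0.1, -0.6]
grip_width: 0.766
4
-180 (0.47, 0.2) 0/0 [-0.6  0.8  0.1  1.3 -0.3  1.6 -2. ] 36/7 [-0.9  0.3 -0.   2.4  1.8  0.8  2.1] 0/0 [-0.   0.6 -0.4  1.7  0.1  1.3  1.1]
-180 (0.52, 0.25) 0/0 [-0.6  0.8  0.1  1.3 -0.3  1.6 -2. ] 0/0 [-0.9  0.3  0.1  2.4  2.   0.8  1.9] 0/0 [-0.1  0.7 -0.4  1.5  0.1  1.4  1. ]
-150 (0.47, 0.2) 0/0 [-0.7  0.9  0.1  1.2 -0.1  1.7 -1.6] 70/12 [-0.4  0.2  0.2  2.4  4.2  0.5  0.8] 0/0 [-0.1  0.6 -0.5  1.7  0.3  1.4  1.4]
-150 (0.52, 0.25) 0/0 [-0.7  0.9  0.1  1.2 -0.1  1.7 -1.6] 38/5 [-0.6  0.3  0.2  2.4  3.5  0.5  1.2] 0/0 [-0.2  0.7 -0.5  1.5  0.3  1.5  1.4]
-120 (0.47, 0.2) 0/0 [-0.8  0.8  0.   1.3  0.2  1.6 -1.3] 5/1 [ 0.7  0.4 -0.6  2.4 -1.5  0.8  1. ] 0/0 [-0.2  0.6 -0.5  1.7  0.4  1.4  1.8]
-120 (0.52, 0.25) 0/0 [-0.8  0.8  0.   1.3  0.2  1.6 -1.3] 0/0 [ 1.2  1.2 -1.3  2.4  1.1  0.1 -1.3] 0/0 [-0.3  0.7 -0.5  1.5  0.5  1.4  1.7]
-90 (0.47, 0.2) 0/0 [-0.9  0.7  0.   1.5  0.4  1.4 -1. ] 0/0 [ 0.2  0.5 -0.1  2.1 -1.1  1.2  0.9] 0/0 [-0.3  0.5 -0.5  1.9  0
[... 1926 characters left out ...]
 0.4 -0.2  1.9 -0.4  1.   0.6]
120 (0.52, 0.25) 0/0 [-0.4  0.5  0.1  1.8 -0.7  1.1 -2.5] 0/0 [-0.8  0.7 -0.3  1.7  1.   1.5  2.1] 0/0 [-0.   0.5 -0.3  1.8 -0.3  1.   0.4]
150 (0.47, 0.2) 0/0 [-0.5  0.7  0.1  1.5 -0.5  1.4 -2.2] 0/0 [-0.8  0.4 -0.2  2.3  1.4  1.1  2.1] 0/0 [ 0.   0.5 -0.3  1.8 -0.2  1.2  0.8]
150 (0.52, 0.25) 0/0 [-0.5  0.7  0.1  1.5 -0.5  1.4 -2.2] 0/0 [-0.9  0.5 -0.2  2.1  1.4  1.1  2.1] 0/0 [-0.   0.6 -0.4  1.6 -0.1  1.2  0.7]
t 9.7 p [ 0.5314 -0.1566  0.2464] q [-0.4909  0.115   0.591   1.7644  0.249   1.293  -0.1049] g 0.762 F [1.6036 1.0504 2.6949]
[[-0.032   0.1268  0.9914]
 [-0.2969  0.9459 -0.1306]
 [-0.9544 -0.2985  0.0074]]
real	0m9.850s
user	0m36.120s
sys	0m0.099s
```

```bash
python3 - <<'E'
from h import *
z=load('w7'); 
Rct=np.array([[0.0005,-.0007,1.],[-.2991,-.9542,-.0006],[.9542,-.2991,-.0007]]); ct=np.array([-.1206,.0772,-.0005])
zz={'K':z['K'],'R':Rct,'t':-Rct@ct}
for x in(.012,.015,.018,.021,.024): print(x,fproj(zz,np.array([[x,.011,-.02],[x,.011,.02],[x,-.011,.02]])))
E
```

```text
0.012 [[278.49929908 299.55885694]
 [378.62422329 299.4674821 ]
 [375.56316264 345.31574371]]
0.015 [[279.38049682 296.2882828 ]
 [377.69643604 296.2008283 ]
 [374.7773644  341.53725441]]
0.018 [[280.23286091 293.1310981 ]
 [376.79893402 293.04729305]
 [374.01348307 337.87302138]]
0.021 [[281.05765225 290.08196989]
 [375.93039752 290.0015658 ]
 [373.27077244 334.31864856]]
0.024 [[281.85606874 287.13586182]
 [375.08957234 287.05863053]
 [372.54850891 330.86991591]]
```

```bash
python3 - <<'E'
from kin import *
B=np.array([.4903,.3357,.013])
for d in(-60,-75,-90):
    q0=None
    for nm,pos,R,off in [('grasp',B,toolR(d,35,-1),.018)]+[('rot%d'%l,[.49,.30,.09],toolR(d,l,-1),.018) for l in(35,15,-5,-25,-45,-60)]+[('lay',[.49,.29,.024],toolR(d,-60,-1),.018),('reg',[.49,.29,.023],toolR(d,25,1),.01)]+[('carry%d'%y,[.5,.15,.24],toolR(y,-16,1),.01) for y in range(d,-280,-20)]:
        b=ik(np.array(pos)-off*R[:,0],R,n=10 if (q0 is None or nm=='reg') else 1,q0=q0 if q0 is not None else None); q0=b[2]; print(d,nm,'%.0f/%.0f'%b[1],np.round(b[2],2))
E
```

```text
-60 grasp 0/0 [-0.91  0.58 -0.06  1.71  0.64  1.2  -0.78]
-60 rot35 0/0 [-0.87  0.42 -0.06  1.75  0.62  1.27 -0.68]
-60 rot15 0/0 [-0.68  0.31 -0.08  1.8   0.32  1.11 -0.38]
-60 rot-5 0/0 [-0.46  0.28 -0.1   1.81 -0.07  1.05  0.01]
-60 rot-25 0/0 [-0.23  0.34 -0.13  1.8  -0.42  1.13  0.37]
-60 rot-45 0/0 [-0.05  0.49 -0.18  1.76 -0.67  1.29  0.63]
-60 rot-60 0/0 [ 0.06  0.64 -0.22  1.71 -0.8   1.43  0.76]
-60 lay 0/0 [ 0.06  0.74 -0.2   1.7  -0.78  1.37  0.84]
-60 reg 0/0 [-0.42  0.49 -0.48  1.84  0.71  1.13  2.4 ]
-60 carry-60 48/19 [ 0.65  0.62 -1.36  1.59  0.43  1.56  2.67]
-60 carry-80 30/9 [ 0.84  0.46 -1.36  1.69  0.23  1.39  2.67]
-60 carry-100 15/4 [ 1.06  0.18 -1.36  1.81 -0.06  1.24  2.67]
-60 carry-120 0/0 [ 0.97 -0.2  -1.06  1.94 -0.44  1.18  2.67]
-60 carry-140 0/0 [ 0.9  -0.28 -1.01  1.98 -0.45  1.12  2.32]
-60 carry-160 0/0 [ 0.74 -0.28 -0.93  2.   -0.32  1.06  1.85]
-60 carry-180 0/0 [ 0.72 -0.28 -0.97  1.99 -0.2   1.05  1.39]
-60 carry-200 0/0 [ 0.82 -0.28 -1.11  1.95 -0.1   1.08  0.95]
-60 carry-220 0/0 [ 1.   -0.28 -1.33  1.9  -0.04  1.16  0.55]
-60 carry-240 0/0 [
[... 1749 characters left out ...]
 2.08 -1.27  1.11  0.93]
-90 reg 0/0 [-0.66  0.56 -0.14  1.66  0.41  1.26  2.17]
-90 carry-90 22/6 [ 0.95  0.33 -1.36  1.75  0.1   1.31  2.67]
-90 carry-110 0/0 [-0.79 -0.07  0.58  1.91 -0.23  1.16  2.67]
-90 carry-130 0/0 [-0.77 -0.13  0.51  1.96 -0.12  1.08  2.23]
-90 carry-150 0/0 [-0.74 -0.16  0.41  1.99 -0.    1.03  1.77]
-90 carry-170 0/0 [-0.72 -0.16  0.33  2.    0.12  1.03  1.31]
-90 carry-190 0/0 [-0.71 -0.13  0.26  1.97  0.21  1.07  0.87]
-90 carry-210 0/0 [-0.71 -0.08  0.22  1.93  0.27  1.14  0.46]
-90 carry-230 0/0 [-0.72 -0.01  0.21  1.86  0.29  1.24  0.1 ]
-90 carry-250 0/0 [-0.72  0.06  0.22  1.79  0.27  1.33 -0.22]
-90 carry-270 0/0 [-0.72  0.13  0.25  1.72  0.22  1.42 -0.52]
```

```bash
python3 - <<'E'
from h import *
B=np.array([.4903,.3357,.013])
go(B+[0,0,.12],toolR(-90,30,-1),.0135)
go(B+[0,0,.06],toolR(-90,30,-1),.0135)
E
```

```text
shift cm [ -4.98  49.72 -10.67] turn [ -7.05  -2.63 -12.58] angle 14.664880353079777
shift cm [  0.75  51.51 -10.71] turn [ -7.05  -2.63 -12.58] angle 14.664880353079777
```

View pics/top2.png

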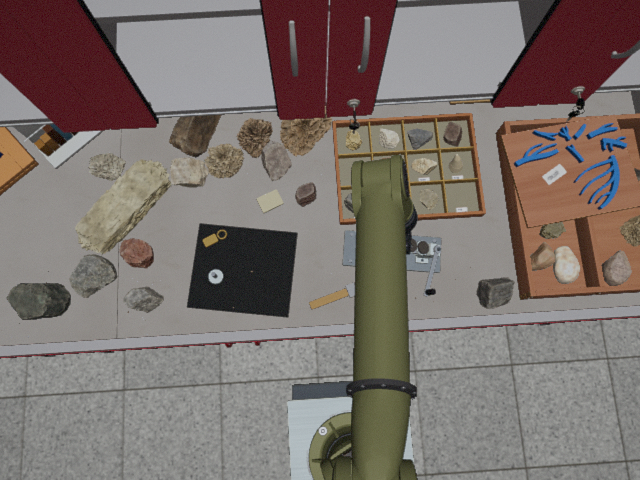

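```bash
python3 -m pendant '[[-2,3,-1,0,0,0,60],[-4,7,-2,-1,0,-1,60],[-6,11.5,-3,-2,-0.5,-3,60],[-7,16,-4,-3,-1,-5,60],[-7,20.5,-5,-4,-1.5,-7,60],[-7,25,-6,-5,-2,-9,60],[-7,29.5,-7,-6,-2.3,-11,60],[-7,34,-8,-7,-2.6,-12.6,60],[-6.5,38.5,-9,-7,-2.6,-12.6,60],[-6,43,-10,-7,-2.6,-12.6,60],[-5,47.5,-10.5,-7,-2.6,-12.6,60],[-5,49.7,-10.7,-7,-2.6,-12.6,60]]';  python3 -m pendant '[[0,0,0,0,0,0,60]]'; python3 - <<'E'
from h import *
snap('wrist','w12'); st()
B=np.array([.4903,.3357,.013])
stubov(load('w12'),[(B,[0,0,-1])],(200,180,460,400),3,'ov12')
go(B+[0,0,.03],toolR(-90,30,-1),.0135)
E
```

```text
clock: 10.9
ee_pos: [0.4881, 0.3458, 0.1421]
ee_rot: [-1.578, 1.047, -1.573]
wrist_force: [0.2, -0.6, -1.0]
grip_width: 0.761
clock: 11.0
ee_pos: [0.4871, 0.3487, 0.1404]
ee_rot: [-1.581, 1.047, -1.572]
wrist_force: [-0.3, 0.0, 0.7]
grip_width: 0.763
t 11.05 p [0.4873 0.3471 0.1409] q [-1.0041  0.5548  0.2132  1.4618  0.2443  1.5257 -0.8522] g 0.764 F [ 0.3617 -0.4389 -0.7933]
[[-0.0014 -0.008   1.    ]
 [-0.5013  0.8653  0.0062]
 [-0.8653 -0.5013 -0.0052]]
shift cm [7.69 3.91 0.35] turn [ 0.46 -0.08  0.09] angle 0.47203759888436475
```

View pics/ov12.png

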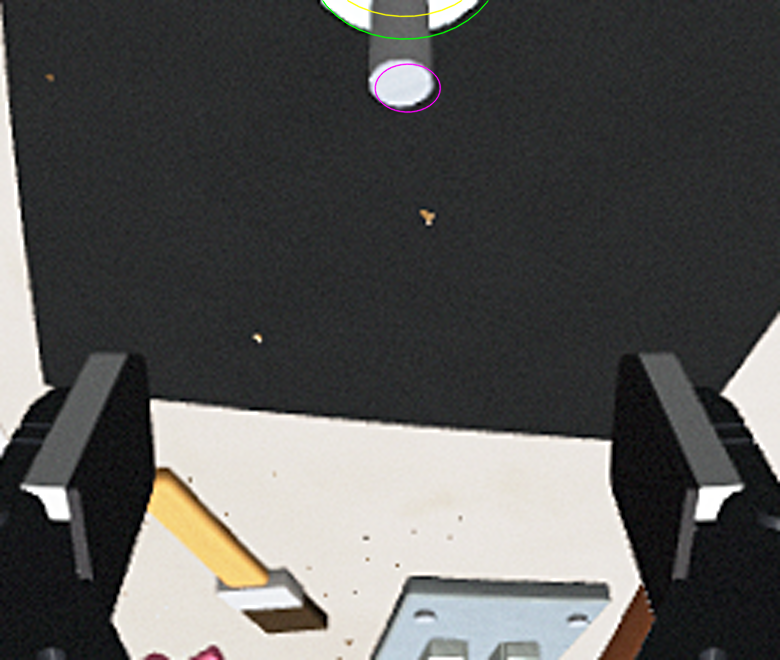

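```bash
python3 -m pendant '[[2,1,0.2,0.4,0,0,80],[4,2,0.3,0.4,0,0,90],[6,3,0.3,0.4,0,0,100],[7.7,3.9,0.3,0.4,0,0,100],[7.7,3.9,0.3,0.4,0,0,100],[7.7,3.9,0.3,0.4,0,0,100]]'; python3 - <<'E'
from h import *
snap('wrist','w13'); st()
B=np.array([.4895,.336,.013])
stubov(load('w13'),[(B,[0,0,-1])],(220,180,440,380),3.4,'ov13')
for h in(.03,.01,.0): go(B+[0,0,h],toolR(-90,30,-1),.0135)
E
```

```text
clock: 11.65
ee_pos: [0.4908, 0.3409, 0.056]
ee_rot: [-1.572, 1.045, -1.573]
wrist_force: [0.7, 0.5, 0.5]
grip_width: 0.609
t 11.7 p [0.491  0.3416 0.0565] q [-0.9928  0.6399  0.2084  1.5169  0.236   1.388  -0.8913] g 0.607 F [ 0.3063 -0.4322  0.2796]
[[-0.0004  0.0011  1.    ]
 [-0.5006  0.8657 -0.0011]
 [-0.8657 -0.5006  0.0002]]
shift cm [ 0.1   0.19 -0.15] turn [-0.06 -0.02  0.04] angle 0.07884665963474717
shift cm [ 1.83  1.19 -0.15] turn [-0.06 -0.02  0.04] angle 0.07884665963474717
shift cm [ 2.7   1.69 -0.15] turn [-0.06 -0.02  0.04] angle 0.07884665963474717
```

View pics/ov13.png

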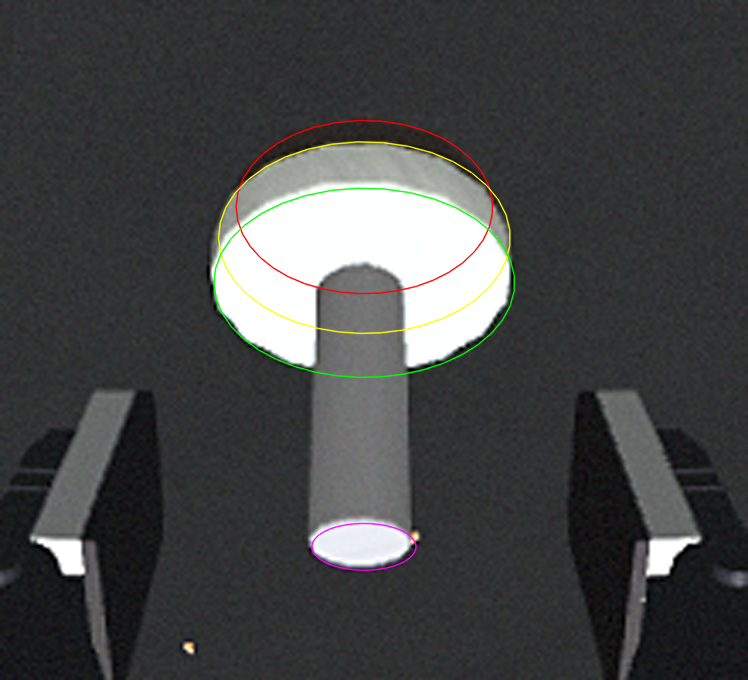

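```bash
python3 -m pendant '[[0.9,0.6,-0.1,0,0,0,100],[1.8,1.2,-0.15,0,0,0,100],[2.7,1.7,-0.15,0,0,0,100],[2.7,1.7,-0.15,0,0,0,100],[2.7,1.7,-0.15,0,0,0,100]]' 40; python3 - <<'E'
from h import *
snap('wrist','w14'); st()
B=np.array([.4895,.336,.013])
stubov(load('w14'),[(B,[0,0,-1])],(220,180,440,380),3.4,'ov14')
for h in(.0,): go(B+[0,0,h],toolR(-90,30,-1),.0135)
E
```

```text
clock: 12.2
ee_pos: [0.4892, 0.3428, 0.0239]
ee_rot: [-1.572, 1.046, -1.572]
wrist_force: [0.2, -0.1, 0.0]
grip_width: 0.608
t 12.25 p [0.4892 0.3426 0.0241] q [-0.9925  0.679   0.2039  1.5287  0.2318  1.3412 -0.9074] g 0.609 F [-0.3016 -0.2499 -0.4393]
[[-0.001   0.0007  1.    ]
 [-0.5012  0.8653 -0.0011]
 [-0.8653 -0.5012 -0.0005]]
shift cm [-0.06 -0.02  0.03] turn [-0.04 -0.05  0.08] angle 0.10597298880514626
```

View pics/ov14.png

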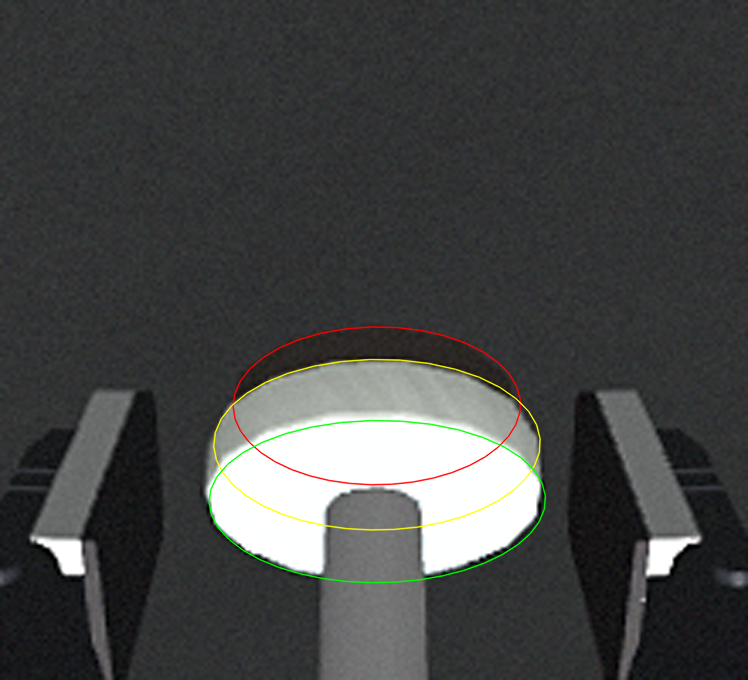

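```bash
python3 -m pendant '[[0,0,0,0,0,0,150],[0,0,0,0,0,0,200],[0,0,0,0,0,0,200],[0,0,0,0,0,0,200],[0,0,0,0,0,0,200]]' 40; python3 - <<'E'
from h import *
snap('wrist','w15'); st()
B=np.array([.4895,.336,.013])
stubov(load('w15'),[],(220,180,440,380),3.4,'ov15')
E
```

```text
clock: 12.75
ee_pos: [0.4897, 0.3427, 0.0249]
ee_rot: [-1.57, 1.046, -1.571]
wrist_force: [0.1, -0.9, 5.1]
grip_width: 0.44
t 12.8 p [0.4897 0.3427 0.0249] q [-0.9925  0.6783  0.2041  1.528   0.2324  1.342  -0.9074] g 0.448 F [-0.4731 -0.182   4.6804]
[[-0.0002  0.0013  1.    ]
 [-0.5012  0.8653 -0.0012]
 [-0.8653 -0.5012  0.0005]]
```

View pics/ov15.png

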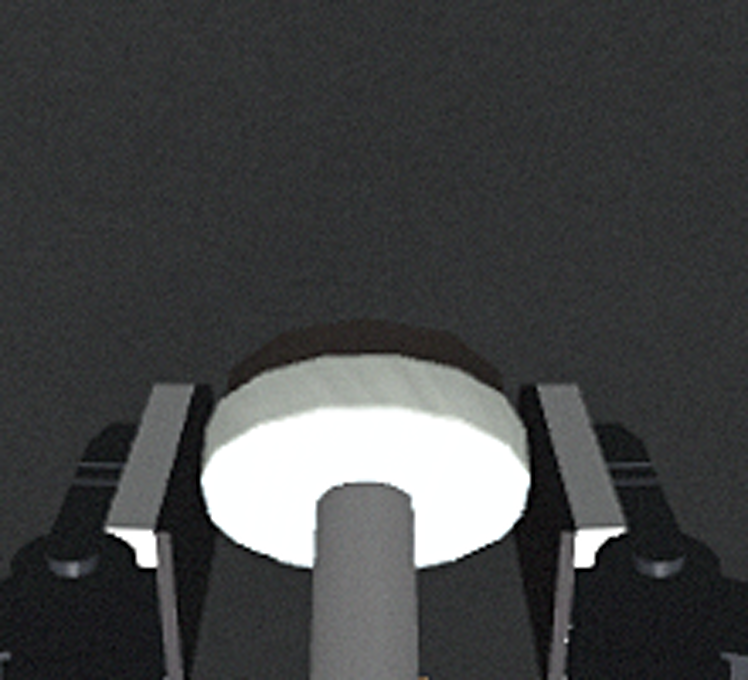

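```bash
python3 -m pendant '[[-2,-1.1,0,0,0,0,200],[-4.5,-2.5,0,0,0,0,200],[-7,-4,0,0,0,0,200],[-8.6,-5,0,0,0,0,200],[-8.6,-5,0,0,0,0,200]]' 40; python3 - <<'E'
from h import *
snap('wrist','w16'); st()
L=np.array([.49,.30,.12])
go(L,toolR(-90,-15,-1),.0135)
go(L,toolR(-90,-63,-1),.0135)
stubov(load('w16'),[],(220,180,440,380),3.4,'ov16')
E
```

```text
clock: 13.3
ee_pos: [0.4908, 0.3433, 0.1268]
ee_rot: [-1.563, 1.049, -1.566]
wrist_force: [0.0, -0.1, -0.2]
grip_width: 0.442
t 13.35 p [0.49   0.3429 0.1248] q [-1.      0.5657  0.2158  1.4798  0.2438  1.493  -0.8635] g 0.441 F [ 0.2769  0.0173 -0.9033]
[[ 0.0007  0.002   1.    ]
 [-0.4995  0.8663 -0.0013]
 [-0.8663 -0.4995  0.0016]]
shift cm [ 1.6  -4.43  0.01] turn [-0.09  0.08 44.97] angle 44.9665859078434
shift cm [ 2.63 -4.82  0.01] turn [-0.05  0.12 92.97] angle 92.9664926883076
```

View pics/ov16.png

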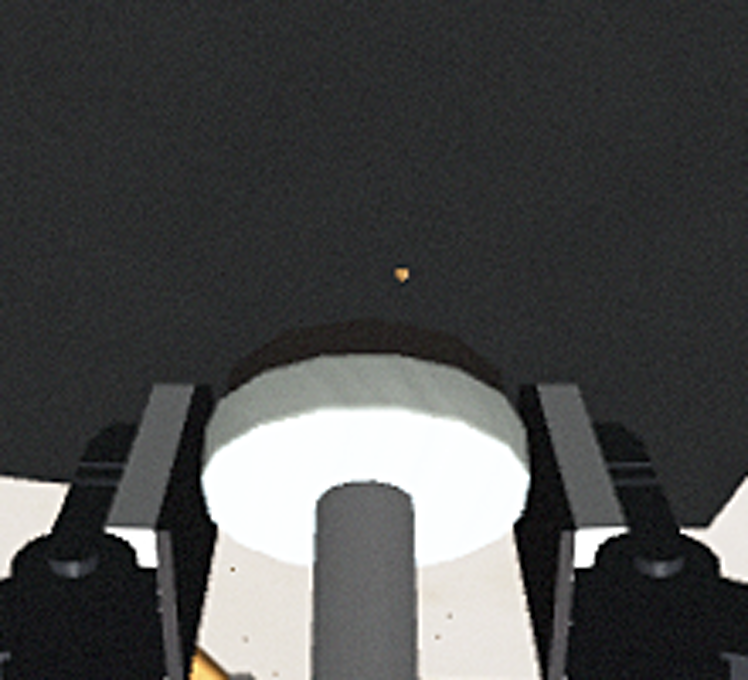

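Held well. I'll rotate about the jaw axis (93° in total) at height.

```bash
python3 -m pendant '[[0.2,-0.6,0,0,0,6,200],[0.4,-1.2,0,0,0,13,200],[0.7,-2,0,0,0,20,200],[1,-2.8,0,0,0,28,200],[1.3,-3.6,0,0,0,36,200],[1.6,-4.4,0,0,0,44,200],[1.8,-4.5,0,0,0,52,200],[2,-4.6,0,0,0,60,200],[2.2,-4.6,0,0,0,68,200],[2.4,-4.7,0,0,0,76,200],[2.5,-4.8,0,0,0,84,200],[2.6,-4.8,0,0,0,93,200]]' 40; python3 -m pendant '[[0,0,0,0,0,0,200]]'; python3 - <<'E'
from h import *
snap('wrist','w17'); st()
L=np.array([.49,.30,.04])
go(L,toolR(-90,-63,-1),.0135)
E
```

```text
clock: 14.55
ee_pos: [0.4899, 0.2873, 0.1254]
ee_rot: [1.569, 0.473, 1.565]
wrist_force: [-0.9, 0.5, -2.2]
grip_width: 0.444
clock: 14.65
ee_pos: [0.488, 0.2838, 0.1187]
ee_rot: [1.583, 0.477, 1.565]
wrist_force: [-1.0, -1.0, -1.0]
grip_width: 0.448
t 14.7 p [0.4883 0.2851 0.1205] q [-0.165   0.3849  0.1565  2.1103 -1.3246  1.2269  0.8609] g 0.446 F [ 0.5254 -0.6059 -1.6326]
[[ 0.0041  0.0118  0.9999]
 [ 0.8879  0.4599 -0.009 ]
 [-0.46    0.8879 -0.0086]]
shift cm [ 3.68 -6.46  0.23] turn [-0.68  0.23  0.38] angle 0.8124230812614
```

View pics/w17.png

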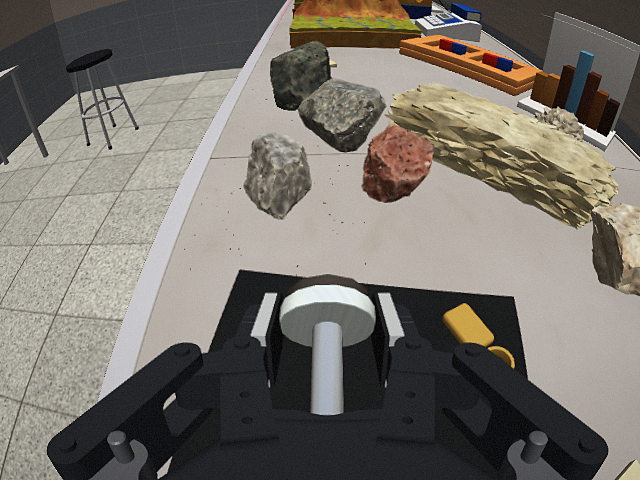

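```bash
python3 -m pendant '[[1,-1.6,0.1,-0.7,0.2,0.4,200],[2,-3.2,0.2,-0.7,0.2,0.4,200],[3,-4.8,0.2,-0.7,0.2,0.4,200],[3.7,-6.4,0.2,-0.7,0.2,0.4,200],[3.7,-6.4,0.2,-0.7,0.2,0.4,200],[3.7,-6.4,0.2,-0.7,0.2,0.4,200]]' 40; python3 - <<'E'
from h import *
snap('wrist','w18'); snap('side','side18'); st()
L=np.array([.49,.30,.024])
go(L,toolR(-90,-63,-1),.0135)
z=load('side18'); a=cv2.resize(z['p'][230:350,215:375],None,fx=5,fy=5,interpolation=cv2.INTER_CUBIC); cv2.imwrite('pics/s18.png',a[:,:,::-1])
E
```

```text
clock: 15.3
ee_pos: [0.4896, 0.2897, 0.0476]
ee_rot: [1.57, 0.472, 1.572]
wrist_force: [-0.2, 0.0, -0.3]
grip_width: 0.446
t 15.4 p [0.4902 0.2892 0.0481] q [-0.1513  0.5448  0.1345  2.0986 -1.399   1.2043  1.0298] g 0.441 F [ 1.4821  0.2844 -0.5276]
[[ 0.0004 -0.003   1.    ]
 [ 0.891   0.4539  0.001 ]
 [-0.4539  0.891   0.0028]]
shift cm [ 0.7  -1.66 -0.02] turn [ 0.17  0.03 -0.01] angle 0.17149443550336524
```

View pics/s18.png

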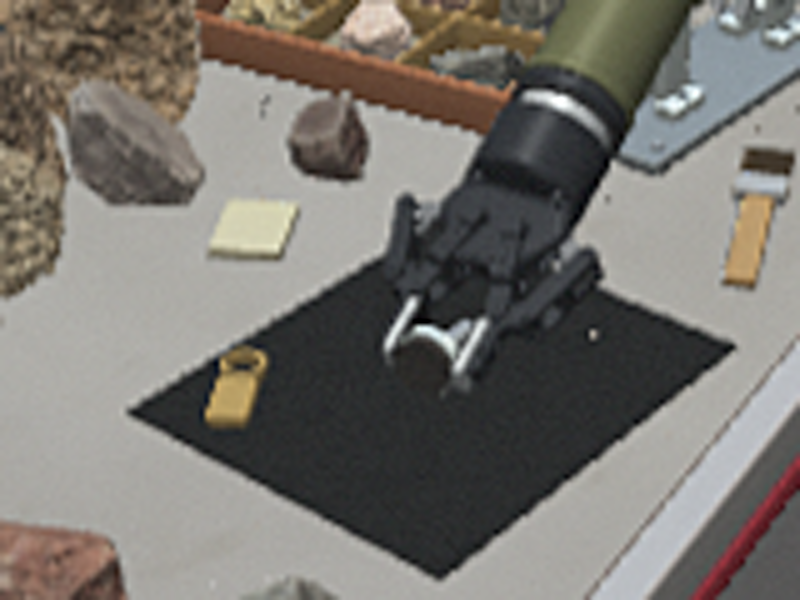

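```bash
python3 -m pendant '[[0.2,-0.5,0,0,0,0,200],[0.4,-1,0,0,0,0,200],[0.55,-1.35,0,0,0,1,200],[0.65,-1.6,0,0,0,2,200],[0.65,-1.6,0,0,0,2,200]]' 40; python3 - <<'E'
from h import *
snap('wrist','w19'); snap('side','side19');st()
L=np.array([.49,.30,.024])
go(L,toolR(-90,-65,-1),.0135)
z=load('side19'); a=cv2.resize(z['p'][230:350,215:375],None,fx=5,fy=5,interpolation=cv2.INTER_CUBIC); cv2.imwrite('pics/s19.png',a[:,:,::-1])
E
```

```text
clock: 15.9
ee_pos: [0.4898, 0.2871, 0.0296]
ee_rot: [1.571, 0.436, 1.571]
wrist_force: [-0.4, -0.7, -2.0]
grip_width: 0.45
t 16.0 p [0.4901 0.2874 0.0304] q [-0.127   0.6071  0.1227  2.0893 -1.4283  1.2312  1.0925] g 0.441 F [-0.4337  0.6181 -0.6347]
[[ 0.0003 -0.0015  1.    ]
 [ 0.9064  0.4225  0.0004]
 [-0.4225  0.9064  0.0015]]
shift cm [ 0.06 -0.05 -0.01] turn [ 0.09  0.02 -0.01] angle 0.09001595405119771
```

View pics/s19.png

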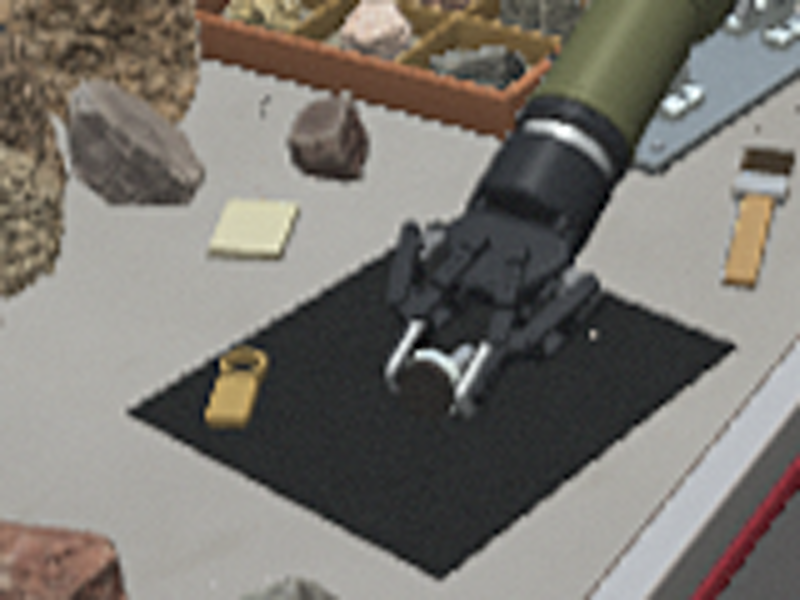

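View pics/w19.png

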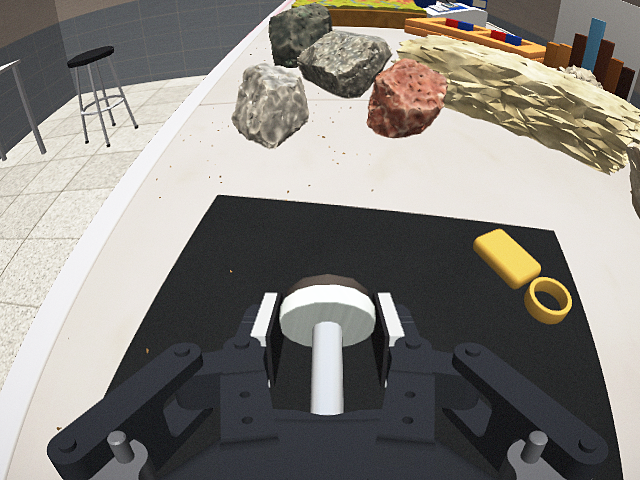

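```bash
python3 -m pendant '[[0.05,-0.12,0,0,0,0,200],[0.05,-0.12,0,0,0,0,200],[0.05,-0.12,0,0,0,0,130],[0.05,-0.12,0,0,0,0,120],[0.05,-0.12,0,0,0,0,110],[0.05,-0.12,0,0,0,0,100],[0.05,-0.12,0,0,0,0,90],[0.05,-0.12,0,0,0,0,80],[0.05,-0.12,0,0,0,0,80]]' 40; python3 - <<'E'
from h import *
snap('wrist','w20');st()
E
```

```text
clock: 16.9
ee_pos: [0.4901, 0.2874, 0.0291]
ee_rot: [1.569, 0.436, 1.57]
wrist_force: [-0.1, 0.5, -0.4]
grip_width: 0.685
t 16.95 p [0.4901 0.2874 0.0291] q [-0.1267  0.61    0.1225  2.0888 -1.4294  1.231   1.0951] g 0.686 F [-0.8524  0.2339 -0.7369]
[[ 0.0003 -0.0015  1.    ]
 [ 0.9064  0.4225  0.0003]
 [-0.4225  0.9064  0.0015]]
```

View pics/w20.png

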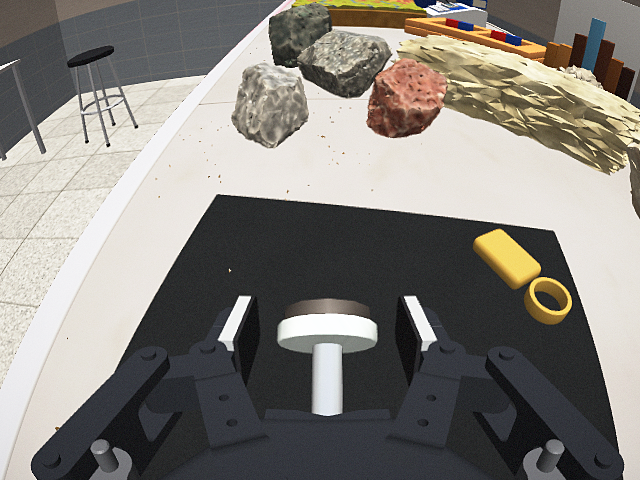

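```bash
python3 -m pendant '[[-1,2,0,0,0,0,60],[-2.5,5,0,0,0,0,60],[-4,8.5,0,0,0,0,60],[-5.5,12,0,0,0,0,60],[-6.5,15,0,0,0,0,60],[-6.5,15,0,0,0,0,60]]' 40; cat > jp.py <<'E'
from kin import *
def path(tgt,Rt,off,n,q1=None,starts=20):
    s=get_state(); q=s['joint_pos']; R0=Ro.from_euler('xyz',s['ee_rot']).as_matrix(); p0=s['ee_pos']
    if q1 is None:
        b=ik(np.array(tgt)-off*Rt[:,0],Rt,n=starts,q0=q); q1=b[2]; print('ik',b[1],np.round(q1,2),'from',np.round(q,2))
    pf,Rf=fk(q,P_,S_)
    for i in range(1,n+1):
        p,R=fk(q+(q1-q)*i/n,P_,S_); d=Rf.T@(p-pf); w=Ro.from_matrix(Rf.T@R).as_rotvec(degrees=True)
        pw=p0+R0@d; print(i,np.round(d*100,1),np.round(w,1),'world',np.round(pw,3))
    go(tgt,Rt,off)
E
python3 - <<'E'
from jp import *
snap('wrist','w21');snap('top','top21');st()
path([.49,.30,.12],toolR(-90,25,1),.01,20)
E
```

```text
clock: 17.55
ee_pos: [0.4916, 0.2926, 0.1978]
ee_rot: [1.56, 0.433, 1.567]
wrist_force: [-0.3, -0.2, 0.1]
grip_width: 0.763
t 17.65 p [0.4899 0.2919 0.1932] q [-0.167   0.2755  0.1563  2.0877 -1.2972  1.2832  0.7491] g 0.762 F [0.3124 0.0166 0.0778]
[[ 0.0009 -0.0036  1.    ]
 [ 0.9063  0.4226  0.0007]
 [-0.4226  0.9063  0.0037]]
ik (np.float64(0.00012535389001507382), np.float64(5.072596633117251e-05)) [-0.73  0.45 -0.06  1.59  0.35  1.41  2.24] from [-0.17  0.28  0.16  2.09 -1.3   1.28  0.75]
1 [ 1.4 -0.4 -1.9] [-7.4  5.2 -2.6] world [0.471 0.303 0.183]
2 [ 2.6 -1.  -3.7] [-14.9  10.5  -4.8] world [0.453 0.311 0.173]
3 [ 3.5 -1.6 -5.4] [-22.3  15.9  -6.6] world [0.436 0.316 0.164]
4 [ 4.1 -2.3 -6.9] [-29.8  21.5  -8.2] world [0.421 0.32  0.154]
5 [ 4.6 -3.1 -8.2] [-37.2  27.1  -9.4] world [0.408 0.32  0.145]
6 [ 4.9 -3.9 -9.3] [-44.6  32.8 -10.3] world [0.397 0.32  0.137]
7 [  5.   -4.7 -10.2] [-51.9  38.6 -11. ] world [0.388 0.317 0.129]
8 [  5.   -5.4 -10.8] [-59.2  44.6 -11.3] world [0.382 0.314 0.122]
9 [  4.8  -6.2 -11.2] [-66.3  50.6 -11.3] world [0.378 0.31  0.116]
10 [  4.6  -6.8 -11.3] [-73.3  56.8 -11.1] world [0.377 0.305 0.112]
11 [  4.4  -7.3 -11.2] [-80.1  63.1 -10.6] world [0.378 0.301 0.108]
12 [  4.1  -7.7 -10.8] [-86.7  69.5  -9.9] world [0.382 0.297 0.105]
13 [  3.9  -8.  -10.2] [-93.1  76.   -8.9] world [0.388 0.293 0.104]
14 [ 3.7 -8.1 -9.4] [-99.2  82.8  -7.7] world [0.397 0.291 0.104]
15 [ 3.5 -8.  -8.3] [-105.1   89.7   -6.2] world [0.407 0.29  0.106]
16 [ 3.5 -7.6 -7.2] [-110.5   96.8   -4.5] world [0.419 0.291 0.109]
17 [ 3.5 -7.1 -5.8] [-115.6  104.1   -2.6] world [0.432 0.294 0.114]
18 [ 3.6 -6.3 -4.4] [-120.2  111.7   -0.5] world [0.446 0.298 0.121]
19 [ 3.9 -5.2 -2.9] [-124.3  119.5    1.9] world [0.462 0.305 0.129]
20 [ 4.3 -3.9 -1.3] [ 126.9 -126.8   -4.3] world [0.477 0.314 0.139]
shift cm [ 3.83 -5.29 -0.01] turn [-127.2   127.2     0.29] angle 179.88897607314286
```

View pics/w21.png

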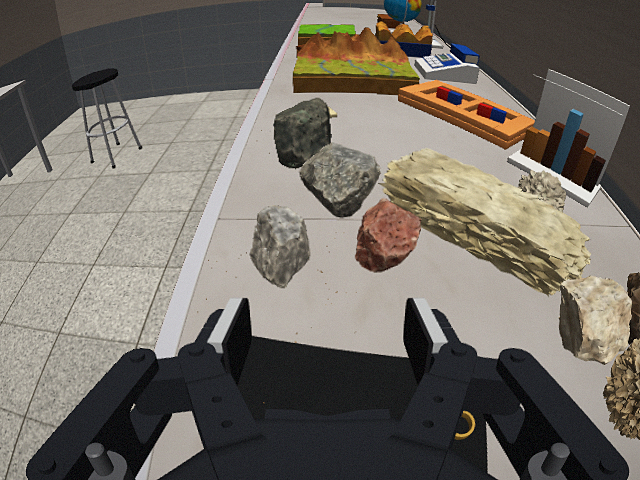

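```bash
python3 -m pendant '[[0.9,0.6,-1.7,-6.5,4.5,-2.2,60],[1.2,1.6,-3.4,-13,9,-4,60],[1.2,2.6,-4.8,-19.5,13.5,-5.6,60],[1.5,2.4,-6.2,-26,18.5,-7.2,60],[2,2,-7.4,-32.5,23.3,-8.6,60],[2.3,1.4,-8.4,-39,28.3,-9.6,60],[2.6,0.7,-9.4,-45.5,33.3,-10.4,60],[2.8,0,-10,-52,38.6,-11,60],[2.9,-0.6,-10.6,-58,43.6,-11.2,60],[2.8,-1.2,-11,-64,48.6,-11.3,60],[2.6,-1.9,-11.2,-70,53.8,-11.2,60],[2.5,-2.2,-11.3,-73.3,56.8,-11,60]]'; python3 - <<'E'
from jp import *
st()
path([.49,.30,.13],toolR(-90,25,1),.01,12)
E
```

```text
clock: 18.85
ee_pos: [0.3759, 0.3052, 0.1603]
ee_rot: [0.936, 0.956, 2.655]
wrist_force: [1.5, -0.6, -0.3]
grip_width: 0.764
t 18.85 p [0.3759 0.3052 0.1603] q [-0.4017  0.3142 -0.0181  1.7832 -0.4689  1.4667  1.4496] g 0.764 F [ 1.4854 -0.6174 -0.321 ]
[[-0.5099 -0.8587 -0.0511]
 [ 0.27   -0.2161  0.9383]
 [-0.8168  0.4647  0.342 ]]
ik (np.float64(6.194078306354616e-05), np.float64(2.541665151948776e-05)) [-0.67  0.45 -0.13  1.59  0.37  1.44  2.23] from [-0.4   0.31 -0.02  1.78 -0.47  1.47  1.45]
1 [ 0.4 -0.4 -0.8] [-5.9  4.6  0.1] world [0.377 0.3   0.152]
2 [ 0.7 -0.8 -1.5] [-11.7   9.1   0.3] world [0.38  0.295 0.146]
3 [ 0.8 -1.4 -2.1] [-17.6  13.6   0.8] world [0.385 0.291 0.14 ]
4 [ 0.8 -2.  -2.6] [-23.6  18.1   1.4] world [0.391 0.287 0.135]
5 [ 0.6 -2.8 -3. ] [-29.4  22.6   2.2] world [0.398 0.284 0.132]
6 [ 0.3 -3.6 -3.3] [-35.3  27.1   3.2] world [0.407 0.282 0.13 ]
7 [-0.1 -4.5 -3.5] [-41.1  31.5   4.4] world [0.417 0.282 0.128]
8 [-0.7 -5.5 -3.5] [-46.9  36.    5.7] world [0.428 0.283 0.128]
9 [-1.3 -6.5 -3.3] [-52.6  40.5   7.3] world [0.44  0.285 0.13 ]
10 [-2.  -7.5 -2.9] [-58.2  44.9   9. ] world [0.452 0.289 0.132]
11 [-2.8 -8.6 -2.3] [-63.7  49.5  10.9] world [0.465 0.294 0.135]
12 [-3.7 -9.7 -1.6] [-69.  54.  13.] world [0.478 0.301 0.14 ]
shift cm [ -4.11 -10.77  -1.4 ] turn [-68.89  53.56  11.45] angle 88.00968649478713
```

```bash
python3 -m pendant '[[0.4,-0.4,-0.8,-5.9,4.6,0,60],[0.7,-0.8,-1.5,-11.7,9.1,0.3,60],[0.8,-1.4,-2.1,-17.6,13.6,0.8,60],[0.8,-2.1,-2.6,-23.6,18.1,1.4,60],[0.6,-2.9,-3,-29.4,22.6,2,60],[0.2,-3.8,-3.3,-35.3,27.1,3,60],[-0.2,-4.8,-3.4,-41.1,31.5,4,60],[-0.8,-5.9,-3.3,-46.9,36,5.2,60],[-1.6,-7,-3,-52.6,40.5,6.6,60],[-2.4,-8.2,-2.5,-58.2,44.9,8.2,60],[-3.2,-9.5,-2,-63.7,49.5,10,60],[-4.1,-10.8,-1.4,-68.9,53.6,11.5,60]]'; python3 -m pendant '[[0,0,0,0,0,0,60]]'; python3 - <<'E'
from h import *
snap('wrist','w22');st()
go([.49,.30,.13],toolR(-90,25,1),.01)
stubov(load('w22'),[lying((.49,.30),90)],(200,150,460,350),3,'ov22')
E
```

```text
clock: 20.05
ee_pos: [0.4898, 0.3042, 0.1366]
ee_rot: [1.563, 1.13, -1.572]
wrist_force: [0.2, -0.0, -0.7]
grip_width: 0.761
clock: 20.15
ee_pos: [0.4887, 0.3058, 0.1348]
ee_rot: [1.557, 1.129, -1.573]
wrist_force: [0.8, 1.4, -0.6]
grip_width: 0.766
t 20.2 p [0.4881 0.3045 0.1342] q [-0.6541  0.4618 -0.1667  1.5764  0.3713  1.4572  2.2264] g 0.767 F [-0.7189 -0.2404 -0.483 ]
[[-0.0039  0.0096 -0.9999]
 [-0.4284 -0.9036 -0.0069]
 [-0.9036  0.4284  0.0077]]
shift cm [-0.43  0.24 -0.18] turn [ 0.55  0.23 -0.37] angle 0.6959381838466253
```

View pics/w22.png

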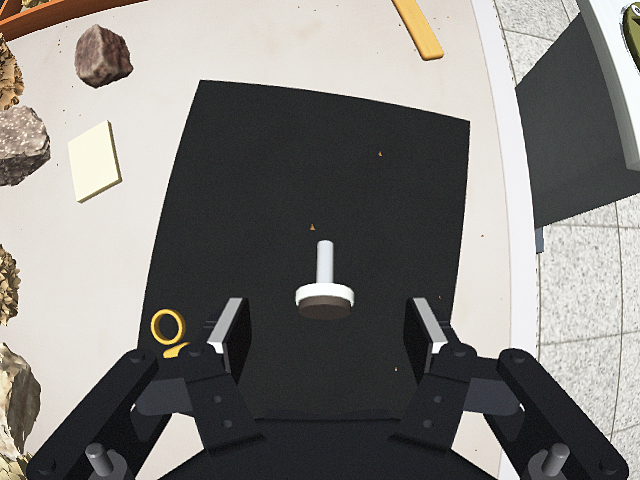

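View pics/ov22.png

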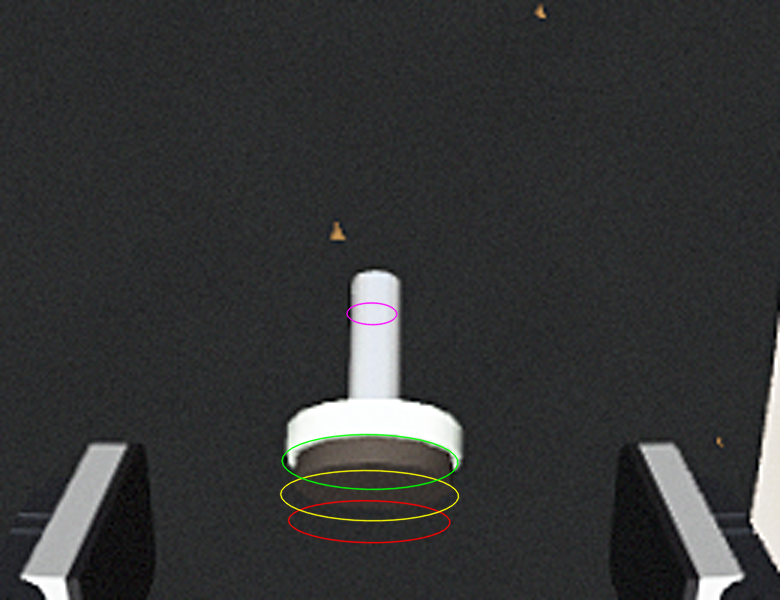

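```bash
python3 - <<'E'
from h import *
stubov(load('w22'),[lying((.489,.291),90)],(270,220,390,340),6,'ov22b')
E
```

```text
(no output)
```

View pics/ov22b.png

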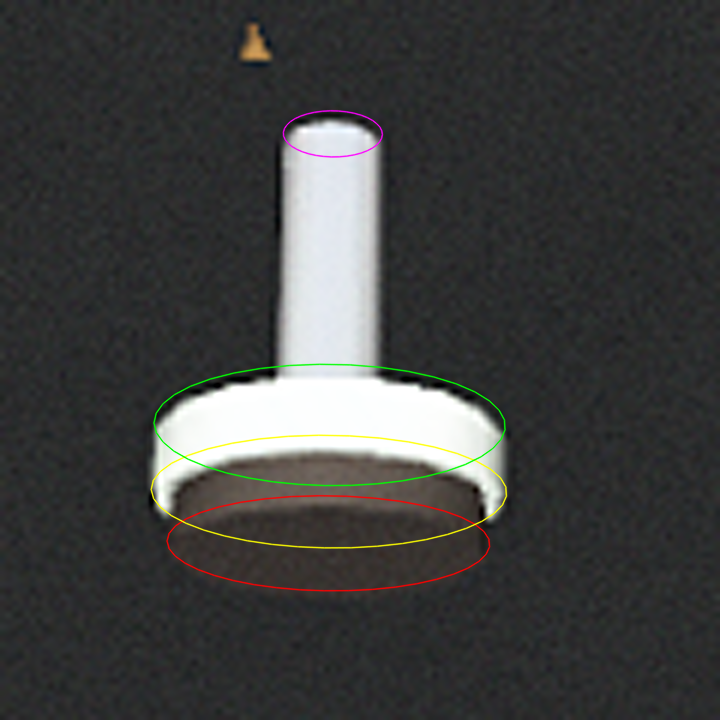

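```bash
python3 - <<'E'
from h import *
go([.489,.2915,.06],toolR(-90,25,1),.01)
go([.489,.2915,.023],toolR(-90,25,1),.01)
E
```

```text
shift cm [ 6.26 -1.99 -0.13] turn [ 0.55  0.23 -0.37] angle 0.6959381838466253
shift cm [ 9.61 -3.58 -0.16] turn [ 0.55  0.23 -0.37] angle 0.6959381838466253
```

```bash
python3 -m pendant '[[2,-0.7,-0.1,0.5,0.2,-0.4,80],[4,-1.4,-0.1,0.5,0.2,-0.4,80],[6.2,-2,-0.1,0.5,0.2,-0.4,80],[8,-2.8,-0.15,0.5,0.2,-0.4,80],[9.4,-3.5,-0.15,0.5,0.2,-0.4,80],[9.6,-3.6,-0.15,0.5,0.2,-0.4,80],[9.6,-3.6,-0.15,0.5,0.2,-0.4,80]]'; python3 - <<'E'
from h import *
snap('wrist','w23');st()
go([.489,.2915,.023],toolR(-90,25,1),.01)
stubov(load('w23'),[lying((.489,.2915),90)],(200,180,460,380),3,'ov23')
E
```

```text
clock: 20.9
ee_pos: [0.4886, 0.2954, 0.0315]
ee_rot: [1.566, 1.134, -1.576]
wrist_force: [0.4, -0.6, 0.1]
grip_width: 0.687
t 20.95 p [0.4891 0.296  0.0324] q [-0.6516  0.5617 -0.1539  1.6558  0.3987  1.2795  2.1626] g 0.687 F [-0.1493  0.2368 -0.0986]
[[-0.0007  0.0001 -1.    ]
 [-0.422  -0.9066  0.0002]
 [-0.9066  0.422   0.0007]]
shift cm [0.04 0.01 0.01] turn [0.   0.04 0.04] angle 0.05648858006246799
```

View pics/ov23.png

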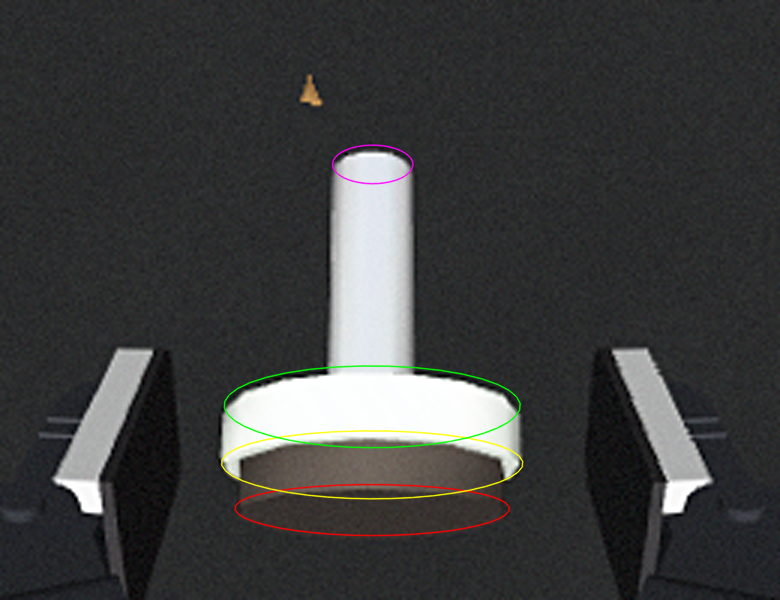

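```bash
python3 -m pendant '[[0,0,-0.12,0,0,0,80],[0,0,-0.12,0,0,0,120],[0,0,-0.12,0,0,0,200],[0,0,-0.12,0,0,0,200],[0,0,-0.12,0,0,0,200],[0,0,-0.12,0,0,0,200],[0,0,-0.12,0,0,0,200]]' 30; python3 - <<'E'
from h import *
snap('wrist','w24');st()
stubov(load('w24'),[],(260,215,395,350),5.5,'ov24')
E
```

```text
clock: 21.65
ee_pos: [0.4909, 0.2963, 0.0331]
ee_rot: [1.573, 1.136, -1.569]
wrist_force: [0.6, 0.2, 4.9]
grip_width: 0.449
t 21.7 p [0.4909 0.2963 0.0331] q [-0.6509  0.5625 -0.1532  1.6524  0.3996  1.2802  2.164 ] g 0.451 F [ 1.5883 -0.2808  4.9008]
[[ 0.0007 -0.0004 -1.    ]
 [-0.4215 -0.9068  0.0001]
 [-0.9068  0.4215 -0.0008]]
```

View pics/ov24.png

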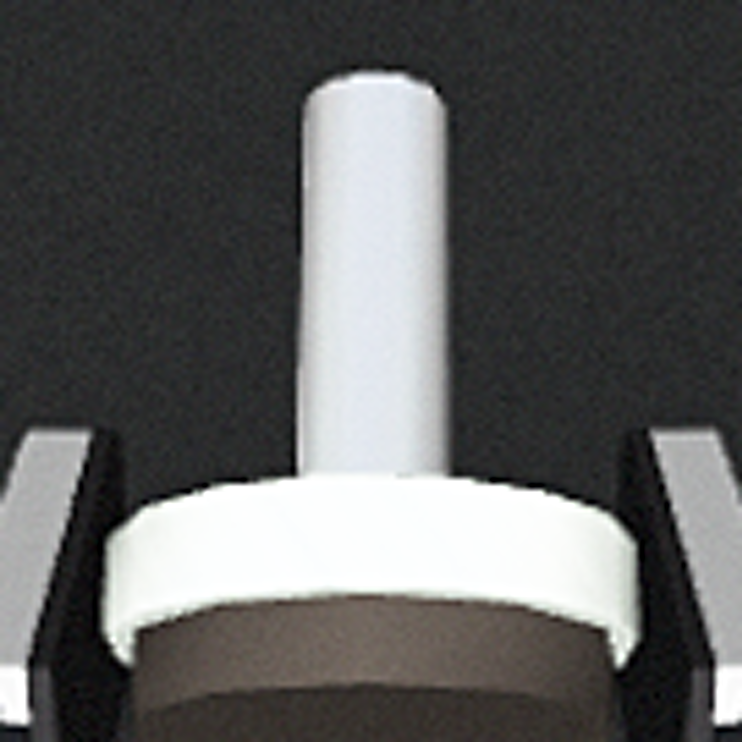

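```bash
python3 - <<'E'
from fitheld import *
z=load('w24'); s,R=st()
m=lambda v,o:(v+.5)/5.5-.5+o
meas={(-.004,.02):{'top':m(475,215),'l':m(105,260),'r':m(636,260)},(.004,.02):{'l':m(103,260),'r':m(640,260)},(.004,.018):{'top':m(595,215)},(.01,.018):{'top':m(685,215),'l':m(128,260),'r':m(616,260)},(-.042,.006):{'top':m(70,215),'l':m(303,260),'r':m(445,260)}}
print(fitheld(z,s['ee_pos'],R,meas))
E
python3 -m pendant '[[-2,0.9,0,0,0,0,200],[-5,2.2,0,0,0,0,200],[-8.5,3.8,0,0,0,0,200],[-12,5.5,0,0,0,0,200],[-15,7,0,0,0,0,200],[-17,8,0,0,0,0,200],[-17,8,0,0,0,0,200]]' 30
python3 - <<'E'
from jp import *
st()
path(RR@[.105,0,.13]+RO,toolR(82.5,-17.4,1),.0132,24)
E
```

```text
t 21.7 p [0.4909 0.2963 0.0331] q [-0.6509  0.5625 -0.1532  1.6524  0.3996  1.2802  2.164 ] g 0.451 F [ 1.5883 -0.2808  4.9008]
[[ 0.0007 -0.0004 -1.    ]
 [-0.4215 -0.9068  0.0001]
 [-0.9068  0.4215 -0.0008]]
(array([ 0.0135, -0.0013,  0.001 , 46.3564]), array([-0.299 ,  0.4744,  0.0647,  0.0807,  0.127 ,  0.3116, -0.021 ,
       -0.0405,  0.0816,  0.01  , -0.6626, -0.2032]))
clock: 22.4
ee_pos: [0.4916, 0.2964, 0.2239]
ee_rot: [1.582, 1.14, -1.561]
wrist_force: [0.5, -0.4, -1.0]
grip_width: 0.45
t 22.4 p [0.4916 0.2964 0.2239] q [-0.6404  0.3734 -0.1655  1.5068  0.3575  1.5859  2.2834] g 0.45 F [ 0.4583 -0.4239 -1.0136]
[[ 0.0042 -0.0022 -1.    ]
 [-0.418  -0.9084  0.0003]
 [-0.9084  0.418  -0.0047]]
ik (np.float64(0.00018049705075287454), np.float64(9.073385321631704e-05)) [-0.25  0.12  0.44  1.75  0.26  1.26 -0.03] from [-0.64  0.37 -0.17  1.51  0.36  1.59  2.28]
1 [ 0.7  1.7 -1.1] [ 7.7 -0.2 -0.2] world [0.502 0.278 0.224]
2 [ 1.5  3.5 -2.1] [15.4 -0.5 -0.5] world [0.512 0.259 0.225]
3 [ 2.2  5.3 -3. ] [23.1 -0.8 -0.7] world [0.522 0.239 0.226]
4 [ 3.   7.1 -3.9] [30.8 -1.1 -0.8
[... 736 characters left out ...]
 30.9 -7.9] [124.   -6.5  -0.7] world [ 0.57  -0.038  0.238]
17 [13.5 33.  -7.7] [131.8  -7.1  -0.4] world [ 0.568 -0.06   0.239]
18 [14.4 35.  -7.4] [139.6  -7.7  -0.1] world [ 0.565 -0.081  0.24 ]
19 [15.2 37.  -7. ] [147.4  -8.4   0.3] world [ 0.562 -0.103  0.241]
20 [16.  38.9 -6.6] [155.2  -9.    0.7] world [ 0.557 -0.124  0.241]
21 [16.9 40.9 -6. ] [163.1  -9.7   1.2] world [ 0.552 -0.146  0.242]
22 [17.7 42.8 -5.4] [170.9 -10.4   1.7] world [ 0.545 -0.167  0.242]
23 [18.6 44.7 -4.7] [178.7 -11.2   2.3] world [ 0.538 -0.187  0.242]
24 [19.4 46.6 -3.9] [-172.7   11.1   -2.8] world [ 0.53  -0.208  0.243]
shift cm [19.12 46.1  -3.2 ] turn [-172.71   11.     -4.45] angle 173.11349264184292
```

```bash
python3 -m pendant '[[-0.5,1.7,-1.1,7.7,-0.2,-0.2,200],[-1,3.5,-2.1,15.4,-0.5,-0.5,200],[-1,5.3,-3,23.1,-0.8,-0.7,200],[-0.5,7.1,-3.9,30.8,-1.1,-0.8,200],[0.3,9,-4.6,38.6,-1.5,-1,200],[1,10.9,-5.3,46.3,-1.8,-1.1,200],[1.8,12.8,-6,54,-2.2,-1.2,200],[2.6,14.8,-6.5,61.8,-2.6,-1.3,200],[3.4,16.8,-7,69.6,-3,-1.3,200],[4.2,18.8,-7.4,77.3,-3.4,-1.3,200],[5,20.8,-7.7,85.1,-3.9,-1.3,200],[5.9,22.8,-7.9,92.9,-4.4,-1.3,200]]' 30
python3 - <<'E'
from jp import *
st()
path(RR@[.105,0,.13]+RO,toolR(82.5,-17.6,1),.0135,12)
E
```

```text
clock: 23.6
ee_pos: [0.5696, 0.0638, 0.2636]
ee_rot: [3.119, 1.202, -1.658]
wrist_force: [0.1, -0.3, -0.8]
grip_width: 0.449
t 23.6 p [0.5696 0.0638 0.2636] q [-0.4915  0.2383  0.1649  1.5836  0.2987  1.4807  1.1272] g 0.449 F [ 0.0746 -0.3288 -0.8222]
[[-0.0313 -0.9978  0.0586]
 [-0.3592  0.066   0.9309]
 [-0.9327  0.0081 -0.3605]]
ik (np.float64(9.564781949740176e-05), np.float64(4.686703634344399e-05)) [-0.29  0.12  0.47  1.75  0.26  1.26 -0.03] from [-0.49  0.24  0.16  1.58  0.3   1.48  1.13]
1 [ 1.  -0.3 -2.1] [ 7.8 -0.3  0.1] world [0.572 0.041 0.262]
2 [ 1.9 -0.6 -4.2] [15.5 -0.6  0.2] world [0.572 0.018 0.261]
3 [ 2.9 -0.7 -6.3] [23.3 -0.9  0.3] world [ 0.572 -0.005  0.259]
4 [ 3.9 -0.8 -8.4] [31.1 -1.2  0.5] world [ 0.571 -0.028  0.258]
5 [  4.8  -0.8 -10.4] [38.9 -1.4  0.7] world [ 0.57  -0.051  0.256]
6 [  5.8  -0.6 -12.5] [46.7 -1.7  0.9] world [ 0.567 -0.074  0.254]
7 [  6.8  -0.4 -14.6] [54.5 -1.9  1.1] world [ 0.563 -0.097  0.253]
8 [  7.8  -0.1 -16.7] [62.3 -2.2  1.4] world [ 0.558 -0.12   0.251]
9 [  8.8   0.3 -18.7] [70.1 -2.4  1.7] world [ 0.553 -0.142  0.249]
10 [  9.8   0.8 -20.7] [78.  -2.6  2. ] world [ 0.546 -0.164  0.247]
11 [ 10.8   1.4 -22.7] [85.8 -2.7  2.3] world [ 0.538 -0.186  0.245]
12 [ 11.8   2.1 -24.7] [93.6 -2.9  2.7] world [ 0.53  -0.207  0.243]
shift cm [ 11.59   2.84 -24.31] turn [93.63 -2.18  3.44] angle 93.71610561208946
```

```bash
python3 -m pendant '[[1,-0.3,-2.1,7.8,-0.3,0.1,200],[1.9,-0.6,-4.2,15.5,-0.6,0.2,200],[2.9,-0.7,-6.3,23.3,-0.9,0.3,200],[3.9,-0.8,-8.4,31.1,-1.2,0.5,200],[4.8,-0.8,-10.4,38.9,-1.4,0.8,200],[5.8,-0.6,-12.5,46.7,-1.6,1.1,200],[6.8,-0.4,-14.6,54.5,-1.7,1.5,200],[7.8,0,-16.7,62.3,-1.8,1.9,200],[8.8,0.6,-18.7,70.1,-1.9,2.3,200],[9.8,1.2,-20.7,78,-2,2.7,200],[10.8,2,-22.7,85.8,-2.1,3.1,200],[11.6,2.8,-24.3,93.6,-2.2,3.4,200]]' 30;  python3 -m pendant '[[0,0,0,0,0,0,200]]'
python3 - <<'E'
from h import *
snap('wrist','w25'); s,R=st()
stubov(load('w25'),[],(260,215,395,350),5.5,'ov25')
off=[.0135,-.0013,.001]; c=s['ee_pos']+R@off; a=np.radians(46.4)
foverlay(load('w25'),RR,RO,(150,0,450,360),1.66,'ov25b',gx=[.02,.06],stubs=[(c,-np.cos(a)*R[:,0]-np.sin(a)*R[:,1])])
for zz in(.13,.06,.03,.0045): gov(RR@[.115,0.0004,zz]+RO,toolR(82.5,-17.8),off)
E
```

```text
clock: 24.8
ee_pos: [0.5222, -0.2033, 0.2408]
ee_rot: [-1.575, 1.263, -1.712]
wrist_force: [-0.4, -0.1, -0.8]
grip_width: 0.452
clock: 24.9
ee_pos: [0.5195, -0.2062, 0.2391]
ee_rot: [-1.584, 1.263, -1.727]
wrist_force: [-0.1, -0.5, -1.1]
grip_width: 0.448
t 24.95 p [ 0.5203 -0.2042  0.2387] q [-0.3044  0.1189  0.4837  1.7705  0.2642  1.2693 -0.0408] g 0.451 F [ 0.0772  0.1391 -1.0103]
[[-0.0468  0.13    0.9904]
 [-0.2988  0.9443 -0.138 ]
 [-0.9532 -0.3024 -0.0053]]
shift cm [-1.23  0.91  0.14] turn [-0.32 -0.42 -0.2 ]
shift cm [3.61 5.97 0.14] turn [-0.32 -0.42 -0.2 ]
shift cm [5.69 8.13 0.15] turn [-0.32 -0.42 -0.2 ]
shift cm [7.46 9.97 0.15] turn [-0.32 -0.42 -0.2 ]
```

View pics/ov25b.png

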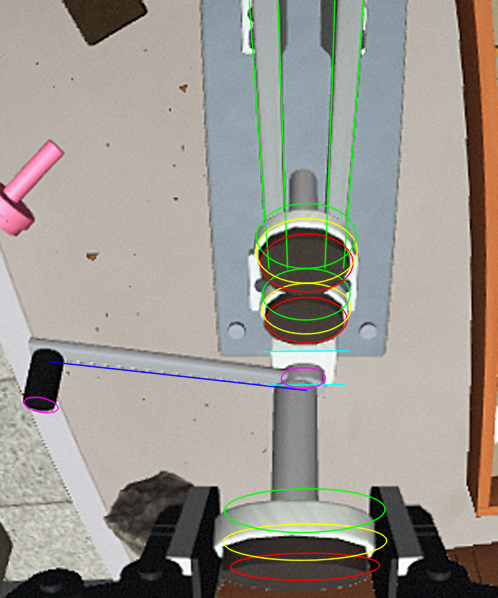

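View pics/ov25.png

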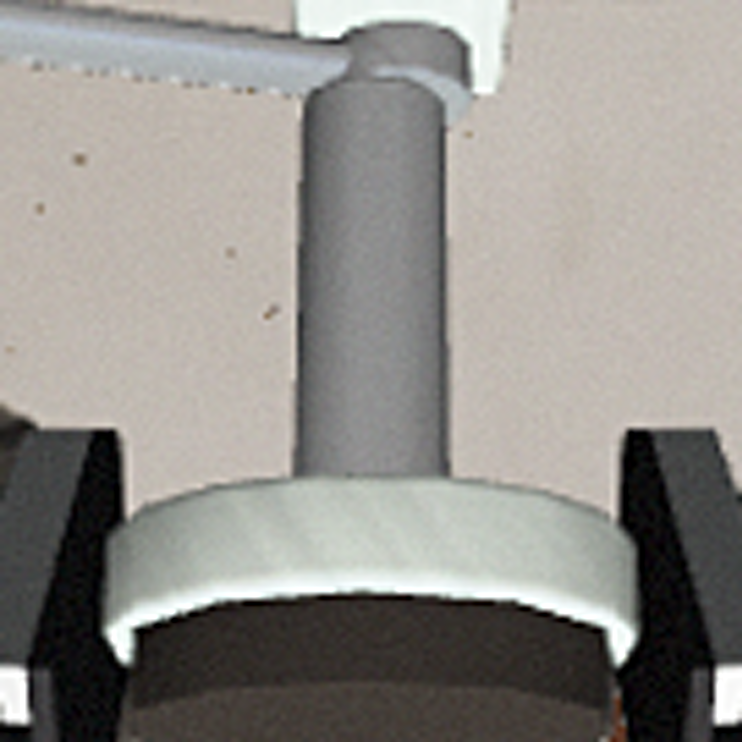

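```bash
python3 -m pendant '[[1,1.7,0.1,-0.3,-0.4,-0.2,200],[2,3.4,0.2,-0.3,-0.4,-0.2,200],[3,5,0.25,-0.3,-0.4,-0.2,200],[3.6,6,0.25,-0.3,-0.4,-0.2,200],[3.6,6,0.25,-0.3,-0.4,-0.2,200],[3.6,6,0.25,-0.3,-0.4,-0.2,200],[3.6,6,0.25,-0.3,-0.4,-0.2,200]]' 30
python3 - <<'E'
from h import *
snap('wrist','w26'); s,R=st()
off=[.0135,-.0013,-.0002]; c=s['ee_pos']+R@off; a=np.radians(46.4)
print(RR.T@(c-RO))
foverlay(load('w26'),RR,RO,(250,150,400,350),3,'ov26',gx=[.06],stubs=[(c,-np.cos(a)*R[:,0]-np.sin(a)*R[:,1])])
for zz in(.06,.03,.0045): gov(RR@[.115,0.0004,zz]+RO,toolR(82.5,-17.8),off)
E
```

```text
clock: 25.65
ee_pos: [0.5292, -0.1594, 0.1869]
ee_rot: [-1.568, 1.26, -1.7]
wrist_force: [0.3, 0.1, -1.1]
grip_width: 0.45
t 25.7 p [ 0.5291 -0.1595  0.187 ] q [-0.3503  0.161   0.4471  1.8339  0.2607  1.186  -0.1417] g 0.453 F [ 0.1063 -0.6336 -0.0573]
[[-0.0393  0.1261  0.9912]
 [-0.3033  0.9437 -0.1321]
 [-0.9521 -0.3058  0.0012]]
[0.115  0.0001 0.0609]
shift cm [ 0.06  0.07 -0.03] turn [-0.11  0.04  0.01]
shift cm [ 2.13  2.24 -0.03] turn [-0.11  0.04  0.01]
shift cm [ 3.89  4.09 -0.04] turn [-0.11  0.04  0.01]
```

View pics/ov26.png

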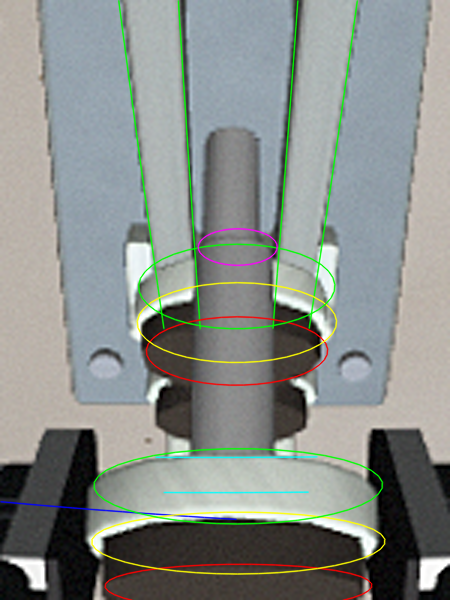

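```bash
python3 -m pendant '[[0.7,0.75,-0.03,0,0,0,200],[1.4,1.5,-0.03,0,0,0,200],[2.1,2.2,-0.03,0,0,0,200],[2.1,2.2,-0.03,0,0,0,200],[2.1,2.2,-0.03,0,0,0,200]]' 30
python3 - <<'E'
from h import *
snap('wrist','w27'); s,R=st()
off=[.0135,-.0013,-.0002]; c=s['ee_pos']+R@off; a=np.radians(46.4)
print(RR.T@(c-RO))
foverlay(load('w27'),RR,RO,(250,150,400,350),3,'ov27',gx=[.06],stubs=[(c,-np.cos(a)*R[:,0]-np.sin(a)*R[:,1])])
for zz in(.0045,): gov(RR@[.115,0.0004,zz]+RO,toolR(82.5,-17.8),off)
E
```

```text
clock: 26.2
ee_pos: [0.5306, -0.1449, 0.1598]
ee_rot: [-1.57, 1.259, -1.702]
wrist_force: [0.3, 0.0, -0.5]
grip_width: 0.446
t 26.25 p [ 0.5308 -0.1452  0.1602] q [-0.3629  0.1891  0.4356  1.861   0.2548  1.1415 -0.1763] g 0.454 F [-0.4417 -0.3702 -0.4249]
[[-0.0396  0.1259  0.9912]
 [-0.3037  0.9436 -0.132 ]
 [-0.9519 -0.3063  0.0008]]
[0.1148 0.0004 0.0305]
shift cm [ 1.78  1.9  -0.01] turn [-0.1   0.02  0.03]
```

View pics/ov27.png

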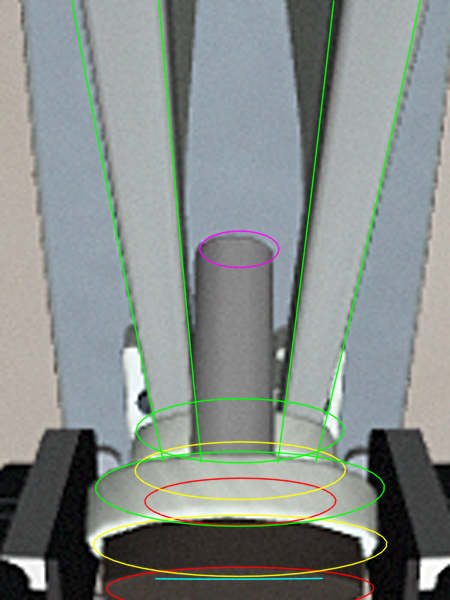

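Stem is in the slot with no contact force. I'll lower it the rest of the way and release.

```bash
python3 -m pendant '[[0.6,0.65,0,0,0,0,200],[1.2,1.25,0,0,0,0,200],[1.8,1.9,0,0,0,0,200],[1.9,2.05,0,0,0,0,200],[1.9,2.05,0,0,0,0,200],[1.9,2.05,0,0,0,0,200]]' 30;python3 -m pendant '[[0,0,0,0,0,0,130],[0,0,0,0,0,0,80],[0,0,0,0,0,0,80],[0,0,0,0,0,0,80],[0,0,0,0,0,0,80]]'
python3 - <<'E'
from h import *
snap('wrist','w28'); s,R=st()
foverlay(load('w28'),RR,RO,(230,100,430,420),1.85,'ov28',gx=[.02,.06,.1])
E
```

```text
clock: 26.85
ee_pos: [0.5325, -0.1327, 0.1365]
ee_rot: [-1.569, 1.257, -1.702]
wrist_force: [-1.9, -2.6, 5.0]
grip_width: 0.451
clock: 27.35
ee_pos: [0.5325, -0.1325, 0.1363]
ee_rot: [-1.569, 1.258, -1.702]
wrist_force: [-0.8, 0.6, 0.5]
grip_width: 0.686
t 27.4 p [ 0.5325 -0.1326  0.1363] q [-0.3748  0.2183  0.4254  1.8813  0.25    1.102  -0.208 ] g 0.684 F [-0.6074 -0.6825  0.5613]
[[-0.0403  0.1261  0.9912]
 [-0.3055  0.9429 -0.1324]
 [-0.9513 -0.3082  0.0005]]
```

View pics/ov28.png

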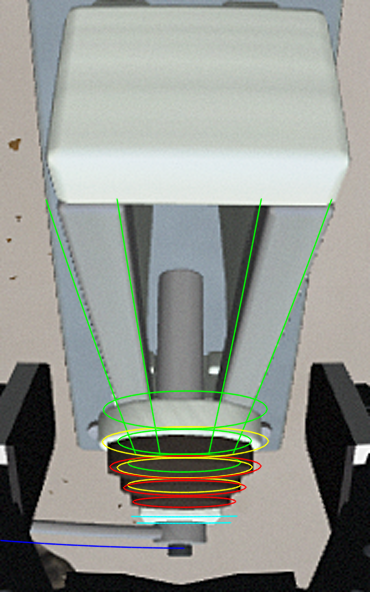

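View pics/w28.png

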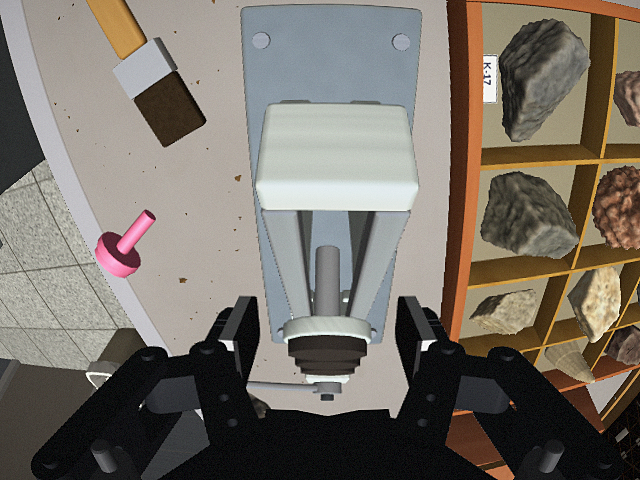

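```bash
python3 -m pendant '[[-1,-1,0,0,0,0,60],[-2.5,-2.6,0,0,0,0,60],[-4,-4.2,0,0,0,0,60],[-6,-5,0,0,0,0,60],[-9,-5,0,0,0,0,60],[-12,-5,0,0,0,0,60],[-12,-5,0,0,0,0,60]]'
python3 - <<'E'
from h import *
snap('wrist','w29'); s,R=st()
foverlay(load('w29'),RR,RO,(130,60,430,360),2,'ov29',gx=[.02,.06,.1])
E
```

```text
clock: 28.1
ee_pos: [0.5335, -0.1426, 0.271]
ee_rot: [-1.542, 1.259, -1.675]
wrist_force: [0.5, -0.3, -0.5]
grip_width: 0.765
t 28.15 p [ 0.5323 -0.1431  0.2688] q [-0.3797  0.0978  0.4346  1.7288  0.2772  1.3522 -0.1438] g 0.764 F [ 0.3875  0.0443 -0.2737]
[[-0.0353  0.1271  0.9913]
 [-0.3051  0.9432 -0.1318]
 [-0.9517 -0.3071  0.0055]]
```

View pics/ov29.png

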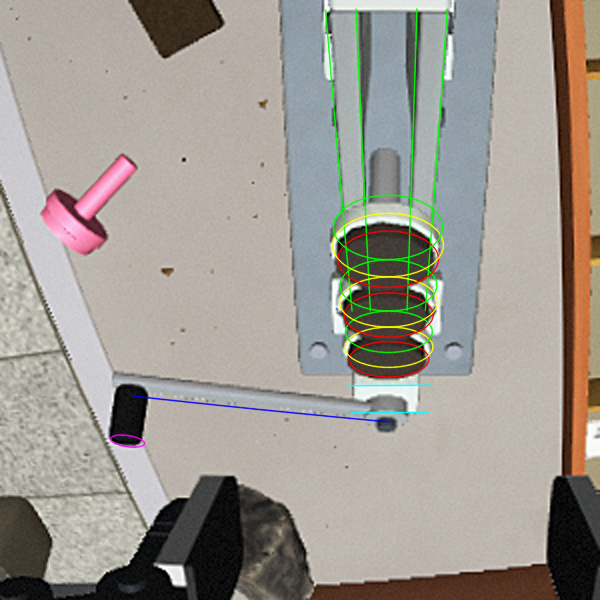

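```bash
cat > keep.py <<'E'
from jp import *
PV=np.array([-.018,0,0])
def keepR(k,sg=1,extra=0):
    x=-RR[:,2]; z=sg*(RR@np.array([np.sin(k+extra),-np.cos(k+extra),0])); return np.stack([x,np.cross(z,x),z],1)
def keepP(k,h=.049,r=.124): return RR@np.array([-.018+r*np.cos(k),r*np.sin(k),h])+RO
E
python3 - <<'E'
from keep import *
s=get_state()
for sg in(1,-1):
    q0=s['joint_pos']
    for k in(0,.3,.6,.9,1.1,1.31):
        b=ik(keepP(k),keepR(k,sg),n=8 if k==0 else 2,q0=q0); q0=b[2]; print(sg,k,np.round(b[1],1),np.round(b[2],2),keepP(k))
E
```

```text
1 0 [0. 0.] [ 0.17  0.34  0.42  1.74 -0.58  1.39  0.64] [ 0.52807883 -0.16698429  0.1597625 ]
1 0.3 [0. 0.] [ 0.2   0.28  0.4   1.82 -0.55  1.37  0.97] [ 0.49111314 -0.16702596  0.15711138]
1 0.6 [0. 0.] [ 0.25  0.24  0.39  1.88 -0.52  1.36  1.31] [ 0.45618112 -0.17670586  0.14939481]
1 0.9 [0. 0.] [ 0.31  0.23  0.39  1.92 -0.5   1.36  1.67] [ 0.42640313 -0.19515931  0.13730211]
1 1.1 [0. 0.] [ 0.35  0.24  0.39  1.93 -0.49  1.35  1.91] [ 0.41075455 -0.21155002  0.12732918]
1 1.31 [0. 0.] [ 0.41  0.26  0.38  1.92 -0.48  1.35  2.17] [ 0.3987573  -0.23146627  0.11571012]
-1 0 [0. 0.] [-0.12  0.41  0.77  1.74 -0.7   1.46 -2.41] [ 0.52807883 -0.16698429  0.1597625 ]
-1 0.3 [0. 0.] [-0.09  0.33  0.75  1.82 -0.65  1.43 -2.1 ] [ 0.49111314 -0.16702596  0.15711138]
-1 0.6 [0. 0.] [-0.05  0.28  0.74  1.88 -0.6   1.41 -1.76] [ 0.45618112 -0.17670586  0.14939481]
-1 0.9 [0. 0.] [ 0.02  0.27  0.72  1.92 -0.57  1.39 -1.41] [ 0.42640313 -0.19515931  0.13730211]
-1 1.1 [0. 0.] [ 0.07  0.28  0.71  1.93 -0.57  1.39 -1.16] [ 0.41075455 -0.21155002  0.12732918]
-1 1.31 [0. 0.] [ 0.13  0.31  0.69  1.92 -0.56  1.39 -0.9 ] [ 0.3987573  -0.23146627  0.11571012]
```

```bash
python3 - <<'E'
from keep import *
path(keepP(1.31,.11),keepR(1.31),0,12)
E
```

```text
ik (np.float64(0.00023070221303718363), np.float64(0.00010266552824011819)) [ 0.37  0.24  0.47  1.83 -0.47  1.47  2.17] from [-0.38  0.1   0.43  1.73  0.28  1.35 -0.14]
1 [ 1.9 -1.1 -1.3] [-7.   2.7  3.4] world [ 0.517 -0.158  0.254]
2 [ 3.7 -2.1 -2.6] [-13.8   4.6   7.3] world [ 0.503 -0.171  0.24 ]
3 [ 5.3 -3.  -3.8] [-20.5   5.5  11.7] world [ 0.489 -0.183  0.227]
4 [ 6.8 -3.8 -5. ] [-27.    5.4  16.3] world [ 0.475 -0.193  0.216]
5 [ 8.1 -4.6 -6.1] [-33.3   4.3  21. ] world [ 0.463 -0.203  0.206]
6 [ 9.2 -5.3 -7.2] [-39.5   2.   25.5] world [ 0.451 -0.212  0.197]
7 [10.3 -6.  -8.1] [-45.4  -1.3  29.7] world [ 0.441 -0.22   0.189]
8 [11.2 -6.7 -8.9] [-51.   -5.6  33.4] world [ 0.432 -0.229  0.183]
9 [12.  -7.5 -9.6] [-56.4 -10.8  36.3] world [ 0.423 -0.237  0.177]
10 [ 12.7  -8.3 -10.2] [-61.5 -16.8  38.4] world [ 0.416 -0.246  0.173]
11 [ 13.3  -9.2 -10.8] [-66.4 -23.5  39.4] world [ 0.409 -0.256  0.17 ]
12 [ 13.8 -10.2 -11.2] [-71.  -30.7  39.3] world [ 0.403 -0.267  0.168]
shift cm [ 13.53  -9.75 -12.12] turn [-70.7  -30.07  39.72] angle 86.49146579877329
```

```bash
python3 -m pendant '[[1.5,-1.1,-1.3,-7,2.7,3.4,80],[3,-2.1,-2.6,-13.8,4.6,7.3,100],[4.6,-3,-3.8,-20.5,5.5,11.7,120],[6.2,-3.8,-5,-27,5.4,16.3,140],[7.6,-4.6,-6.1,-33.3,4.3,21,150],[8.8,-5.3,-7.2,-39.5,2,25.5,150],[10,-6,-8.2,-45.4,-1.3,29.7,150],[11,-6.7,-9.2,-51,-5.6,33.4,150],[11.8,-7.4,-10.1,-56.4,-10.8,36.3,150],[12.5,-8.2,-10.9,-61.5,-16.8,38.4,150],[13.1,-9,-11.6,-66.4,-23.5,39.5,150],[13.5,-9.7,-12.1,-70.7,-30,39.7,150]]'; python3 -m pendant '[[0,0,0,0,0,0,150],[0,0,0,0,0,0,150]]'; python3 - <<'E'
from keep import *
snap('wrist','w30'); snap('top','top30'); st()
go(keepP(1.31,.11),keepR(1.31),0)
foverlay(load('w30'),RR,RO,(130,60,530,460),1.5,'ov30',gx=[.02,.06,.1])
E
```

```text
clock: 29.35
ee_pos: [0.3937, -0.2609, 0.1686]
ee_rot: [0.257, 1.07, 1.437]
wrist_force: [0.1, -1.3, 0.3]
grip_width: 0.413
clock: 29.55
ee_pos: [0.3928, -0.2613, 0.1681]
ee_rot: [0.263, 1.071, 1.439]
wrist_force: [1.2, 0.3, -0.5]
grip_width: 0.412
t 29.65 p [ 0.3944 -0.2599  0.1687] q [ 0.3204  0.2537  0.5457  1.8403 -0.494   1.4646  2.2051] g 0.41 F [-0.0638  0.0706 -0.5773]
[[ 0.0625 -0.9291  0.3645]
 [ 0.4755  0.3489  0.8076]
 [-0.8775  0.1228  0.4636]]
shift cm [-0.07 -0.06  0.01] turn [ 0.1   0.06 -0.02] angle 0.11864437025772703
```

View pics/ov30.png

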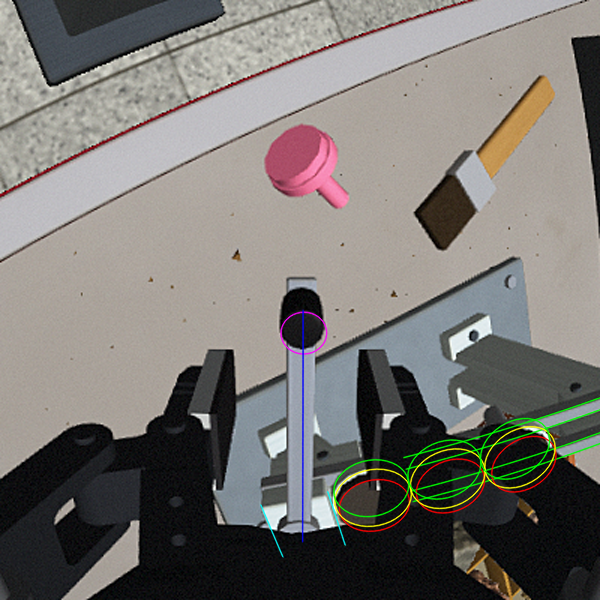

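View pics/top30.png

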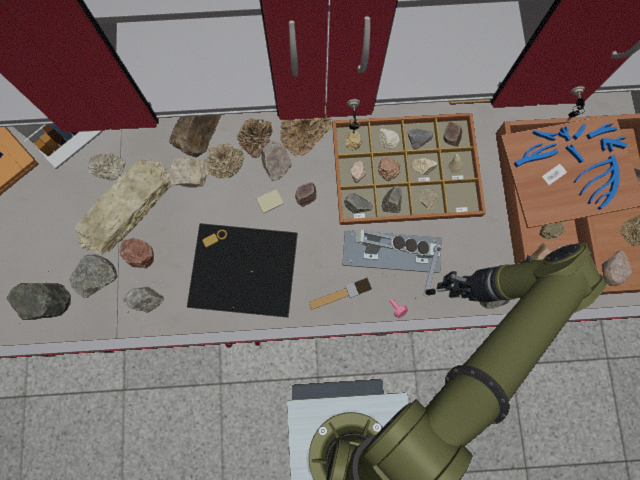

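```bash
python3 -m pendant '[[2,0,0,0,0,0,150],[4,0,0,0,0,0,150],[6,-0.05,0,0,0,0,150],[6,-0.05,0,0,0,0,165],[6,-0.05,0,0,0,0,180],[6,-0.05,0,0,0,0,180],[6,-0.05,0,0,0,0,180]]' 20; python3 - <<'E'
from keep import *
snap('wrist','w31'); s,R=st()
go(keepP(1.31,.049),keepR(1.31),0)
p=RR.T@(s['ee_pos']-RO); print(p, 'k',np.arctan2(p[1],p[0]+.018),np.hypot(p[1],p[0]+.018))
R0=R
for i,k in enumerate(np.linspace(1.31,-.06,19)[1:]):
    d=R.T@(keepP(k)-s['ee_pos']); w=Ro.from_matrix(R.T@keepR(k)).as_rotvec(degrees=True); print(i,round(k,3),np.round(d*100,2),np.round(w,1))
E
```

```text
clock: 30.35
ee_pos: [0.3992, -0.2323, 0.1169]
ee_rot: [0.256, 1.072, 1.437]
wrist_force: [-0.5, -0.2, -0.0]
grip_width: 0.296
t 30.4 p [ 0.3991 -0.2323  0.1168] q [ 0.2975  0.2812  0.5213  1.9251 -0.53    1.3524  2.2239] g 0.296 F [-0.5986  0.0017  0.5391]
[[ 0.0638 -0.9291  0.3643]
 [ 0.4744  0.3494  0.808 ]
 [-0.878   0.1213  0.4631]]
shift cm [0.13 0.04 0.01] turn [0.12 0.02 0.07] angle 0.14159863527128685
[0.0138 0.1194 0.0503] k 1.3105066644106593 0.12356910815299559
0 1.234 [0.13 0.01 0.95] [4.5 0.  0.1]
1 1.158 [ 0.13 -0.1   1.89] [8.8 0.  0.1]
2 1.082 [ 0.13 -0.28  2.81] [13.2  0.   0.1]
3 1.006 [ 0.13 -0.53  3.72] [17.6  0.   0.1]
4 0.929 [ 0.14 -0.85  4.61] [21.9  0.   0.1]
5 0.853 [ 0.14 -1.24  5.47] [26.3  0.   0.1]
6 0.777 [ 0.14 -1.69  6.3 ] [30.6  0.   0.1]
7 0.701 [ 0.14 -2.2   7.09] [35.   0.   0.1]
8 0.625 [ 0.14 -2.77  7.85] [39.4  0.   0.1]
9 0.549 [ 0.14 -3.4   8.55] [43.7  0.   0.1]
10 0.473 [ 0.14 -4.07  9.21] [48.1  0.1  0.1]
11 0.397 [ 0.14 -4.8   9.81] [52.4  0.1  0.1]
12 0.321 [ 0.14 -5.57 10.36] [56.8  0.1  0.1]
13 0.244 [ 0.14 -6.38 10.84] [61.2  0.1  0.1]
14 0.168 [ 0.15 -7.22 11.27] [65.5  0.1  0.1]
15 0.092 [ 0.15 -8.09 11.62] [69.9  0.1  0.1]
16 0.016 [ 0.15 -8.99 11.92] [74.3  0.1  0.1]
17 -0.06 [ 0.15 -9.91 12.14] [78.6  0.1  0. ]
```

View pics/w31.png

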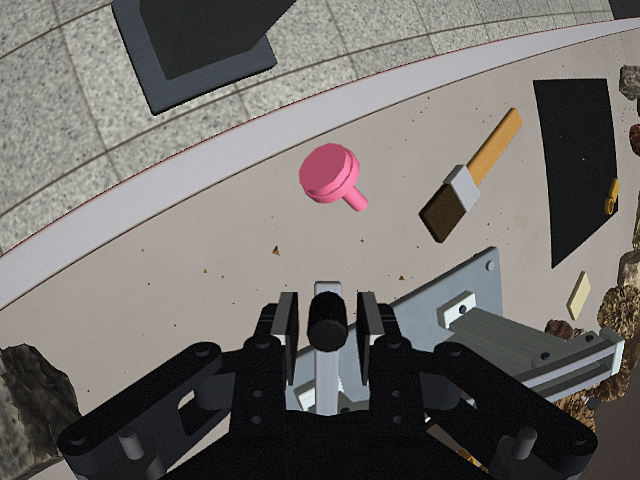

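The knob (327,322) is caged between the fingers. Sweep the first 12 steps.

```bash
python3 -m pendant '[[0.1,0,0.95,4.5,0,0,180],[0.1,-0.1,1.9,8.8,0,0,180],[0.1,-0.3,2.8,13.2,0,0,180],[0.1,-0.55,3.7,17.6,0,0,180],[0.1,-0.85,4.6,21.9,0,0,180],[0.1,-1.25,5.5,26.3,0,0,180],[0.1,-1.7,6.3,30.6,0,0,180],[0.1,-2.2,7.1,35,0,0,180],[0.1,-2.8,7.85,39.4,0,0,180],[0.1,-3.4,8.55,43.7,0,0,180],[0.1,-4.1,9.2,48.1,0,0,180],[0.1,-4.8,9.8,52.4,0,0,180]]' 20; python3 - <<'E'
from keep import *
snap('wrist','w32'); s,R=st()
p=RR.T@(s['ee_pos']-RO); print(p, 'k',np.arctan2(p[1],p[0]+.018),np.hypot(p[1],p[0]+.018))
for i,k in enumerate(np.linspace(.4,-.05,7)):
    d=R.T@(keepP(k)-s['ee_pos']); w=Ro.from_matrix(R.T@keepR(k)).as_rotvec(degrees=True); print(i,round(k,3),np.round(d*100,2),np.round(w,1))
E
```

```text
clock: 31.6
ee_pos: [0.4797, -0.1699, 0.156]
ee_rot: [1.173, 1.072, 1.436]
wrist_force: [-1.1, -0.5, -0.5]
grip_width: 0.297
t 31.65 p [ 0.4813 -0.1692  0.1563] q [ 0.0882  0.2766  0.5609  1.8449 -0.588   1.3736  1.123 ] g 0.295 F [0.985  0.6567 0.5056]
[[ 0.0651 -0.274   0.9595]
 [ 0.4739  0.8547  0.2119]
 [-0.8782  0.4409  0.1855]]
[0.0971 0.0461 0.05  ] k 0.3812280889137595 0.12400067563364074
0 0.4 [ 0.1   0.   -0.23] [-0.4  0.1  0.1]
1 0.325 [ 0.1  -0.03  0.7 ] [3.9 0.1 0.1]
2 0.25 [ 0.1  -0.13  1.62] [8.2 0.1 0.1]
3 0.175 [ 0.1  -0.29  2.54] [12.5  0.1  0.1]
4 0.1 [ 0.1  -0.53  3.44] [16.8  0.1  0.1]
5 0.025 [ 0.11 -0.83  4.31] [21.1  0.1  0.1]
6 -0.05 [ 0.11 -1.2   5.17] [25.4  0.2  0.1]
```

View pics/w32.png

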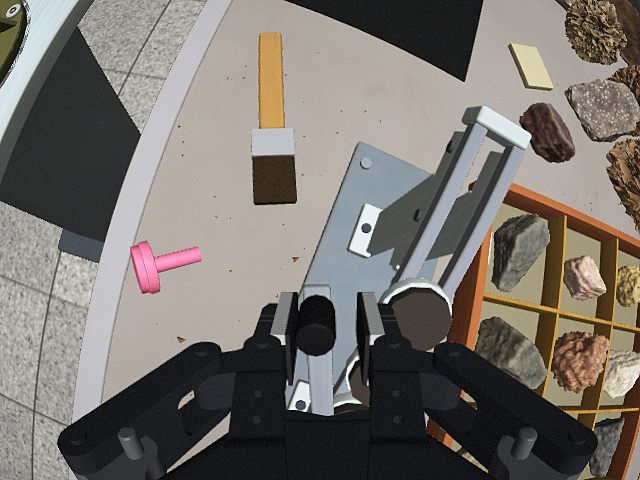

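```bash
python3 -m pendant '[[0.1,0,0.7,3.9,0,0,180],[0.1,-0.1,1.6,8.2,0,0,180],[0.1,-0.3,2.5,12.5,0,0,180],[0.1,-0.5,3.4,16.8,0,0,180],[0.1,-0.8,4.2,21,0,0,180],[0.1,-1.05,4.8,24,0,0,180],[0.1,-1.15,5.05,25,0,0,180],[0.1,-1.15,5.1,25,0,0,180]]' 20; python3 - <<'E'
from keep import *
snap('wrist','w33'); snap('top','top33'); s,R=st()
p=RR.T@(s['ee_pos']-RO); print(p, 'k',np.arctan2(p[1],p[0]+.018),np.hypot(p[1],p[0]+.018))
foverlay(load('w33'),RR,RO,(180,120,480,440),1.8,'ov33',kj=0,gx=[.02,.06,.1])
overlay(load('top33'),RR,RO,(335,215,455,315),6,'ovt33',0)
E
```

```text
clock: 32.45
ee_pos: [0.5333, -0.1681, 0.1599]
ee_rot: [1.608, 1.072, 1.435]
wrist_force: [-0.9, -0.4, 0.8]
grip_width: 0.3
t 32.55 p [ 0.5332 -0.168   0.1599] q [ 0.0379  0.3703  0.5957  1.7374 -0.6502  1.4049  0.6665] g 0.292 F [-0.5718 -0.1639  0.1708]
[[ 0.0654  0.1563  0.9855]
 [ 0.4738  0.8644 -0.1685]
 [-0.8782  0.478  -0.0176]]
[ 0.1058 -0.0052  0.0493] k -0.04193332283553089 0.12390414383014654
```

View pics/ov33.png

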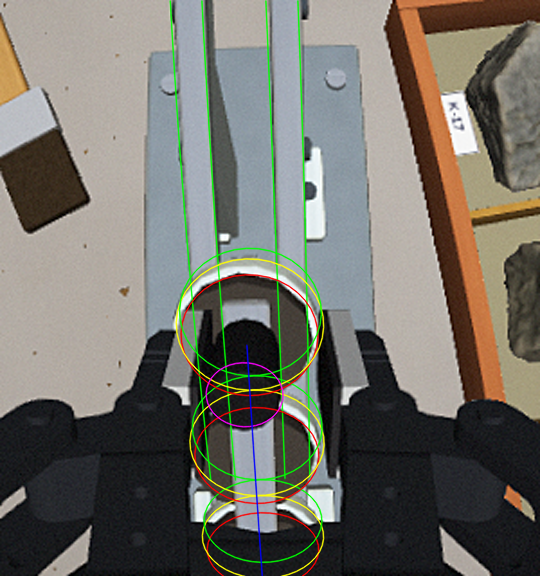

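View pics/ovt33.png

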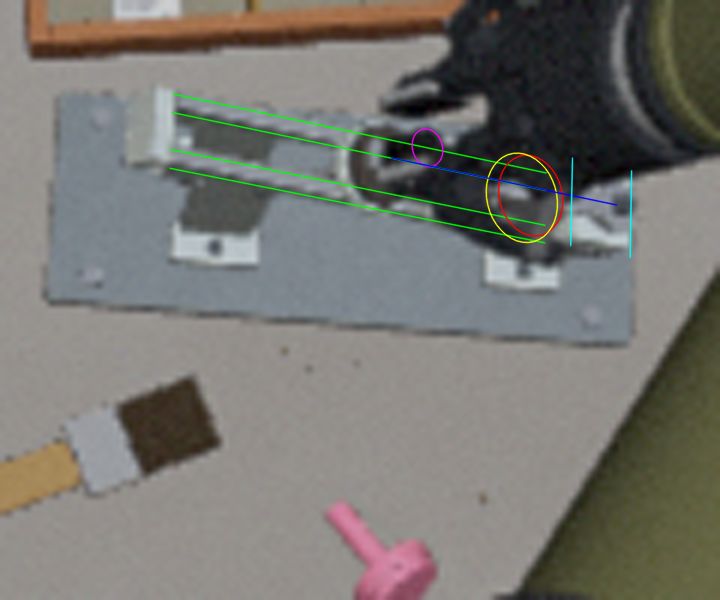

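```bash
python3 -m pendant '[[0,0,0.1,0,0,0,180],[0,0,0.2,0,0,0,180],[0,0,0.3,0,0,0,180],[0,0,0.3,0,0,0,180]]' 20; python3 - <<'E'
from keep import *
snap('wrist','w34'); s,R=st()
p=RR.T@(s['ee_pos']-RO); print(p)
foverlay(load('w34'),RR,RO,(260,200,400,360),3.7,'ov34',kj=0,gx=[.1])
E
```

```text
clock: 32.95
ee_pos: [0.5337, -0.168, 0.1597]
ee_rot: [1.618, 1.07, 1.444]
wrist_force: [-7.5, 1.1, 5.3]
grip_width: 0.292
t 33.0 p [ 0.5337 -0.168   0.1597] q [ 0.0392  0.3757  0.5951  1.7321 -0.6508  1.4111  0.6658] g 0.294 F [-7.5902  1.816   3.0841]
[[ 0.0605  0.157   0.9857]
 [ 0.476   0.8635 -0.1667]
 [-0.8773  0.4793 -0.0225]]
[ 0.1057 -0.0057  0.0491]
```

View pics/ov34.png

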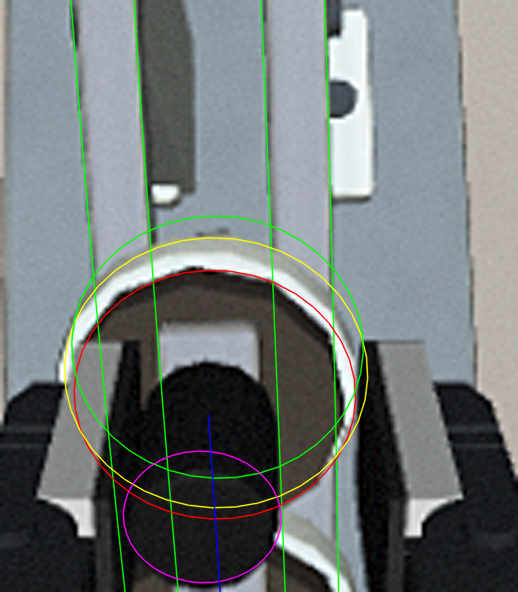

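```bash
python3 -m pendant '[[0,0,-0.2,0,0,0,170],[0,0,-0.3,0,0,0,150],[0,0,-0.3,0,0,0,150]]'; python3 -m pendant '[[-1,0,0,0,0,0,150],[-3,0,0,0,0,0,150],[-5,0,0,0,0,0,150],[-8,0,0,0,0,0,150],[-11,0,0,0,0,0,150],[-14,0,0,0,0,0,150],[-14,0,0,0,0,0,150]]'; python3 - <<'E'
from keep import *
snap('wrist','w35');snap('top','top35'); s,R=st()
foverlay(load('w35'),RR,RO,(220,100,440,440),1.75,'ov35',kj=0,gx=[.02,.06,.1])
E
```

```text
clock: 33.3
ee_pos: [0.5311, -0.1677, 0.16]
ee_rot: [1.615, 1.071, 1.442]
wrist_force: [-0.3, -0.3, -0.7]
grip_width: 0.412
clock: 34.0
ee_pos: [0.5231, -0.2382, 0.2873]
ee_rot: [1.6, 1.075, 1.425]
wrist_force: [-1.0, -0.9, 0.3]
grip_width: 0.418
t 34.1 p [ 0.5227 -0.2351  0.2837] q [ 0.1177  0.3418  0.6487  1.5191 -0.6015  1.6626  0.6361] g 0.414 F [0.7391 0.0731 0.0843]
[[ 0.0636  0.1567  0.9856]
 [ 0.4745  0.8641 -0.168 ]
 [-0.878   0.4784 -0.0194]]
```

View pics/ov35.png

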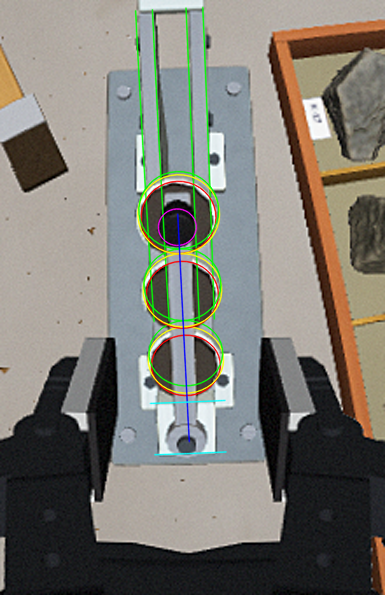

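View pics/top35.png

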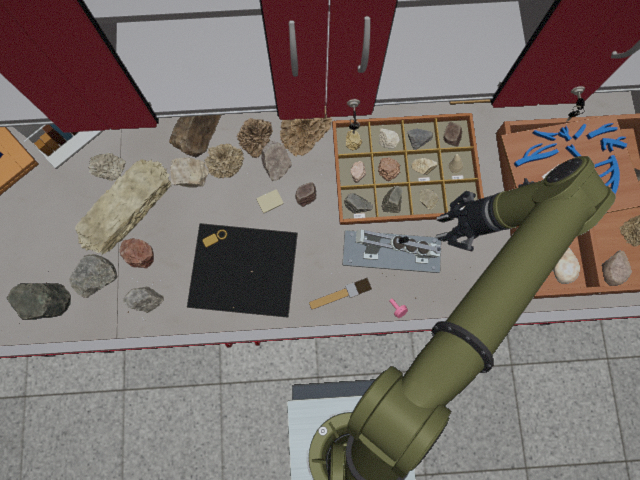

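```bash
python3 -m pendant '[[0,0,0,0,0,0,150],[0,0,0,0,0,0,150],[0,0,0,0,0,0,150]]'; python3 -c "
from cell import *
print(sign_off())"
```

```text
clock: 34.4
ee_pos: [0.5226, -0.2344, 0.283]
ee_rot: [1.614, 1.071, 1.441]
wrist_force: [0.2, 0.2, 0.3]
grip_width: 0.411
the job is handed in; nothing more can be done
None
```

I loaded both stubs into the rail and swung the keeper home. The job was handed in at about 34 s of the 72 s allowed; signing off gives no verdict.

- **Stub A:** I gripped it by its head where it lay on the mat, lowered it into the slot rock face up, and it slid down against the stub already there.
- **Stub B:** I turned it from its face onto its side, picked it up again from the rock side, and loaded it the same way.
- **Keeper:** I swung the arm over by its knob with the fingers either side of it, until it stopped with about 8 N of push.

**Last checks:** in the last wrist picture, the heads line up with the expected 20, 60 and 100 mm positions, rock faces up. The keeper lies along the rail to within about 0.02 rad by eye. The gripper is clear of everything with almost no wrist force, and nothing else on the bench looks moved in the top view.

**What did not go as planned:**
- My first approach to stub A leaned too far for the arm to reach, so I used a smaller lean.
- While lifting A, joint 2 read -0.3009 against its -0.3 limit. I moved away at once and the arm kept running normally, but I can't tell whether that counted as passing its range.

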